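Rock the heel-pitch gauge to its tab on the shoe repairer's stud

TASK

At the shoe repairer's bench, drop the two steel guide dowels one by one into the two bores of the wooden stand, one in each. Then take the pitch gauge by its handle, set it upright on the sprung half-round stud, centred and square between the dowels, pressing just enough that the stud gives a few millimetres without reaching its stop, and rock it sideways until the tip of its swinging pointer settles over the small brass tab on the dial. Finish still holding the gauge there, pressed lightly on the stud and still, and leave everything else on the bench where it is.

Things in the scene. Friction and masses are not known exactly. Their poses are not given: they have to be found in the camera images.
- stand: light wooden block fixed to the bench, 120 (its x) x 100 (its y) x 50 mm high; origin at the centre of its underside, z up. Two round blind bores open in its top at x = -37 and +37 mm, y = 0. Between them the half-round steel stud stands out of the top. May be turned about the vertical.
- bore0 (a point): centre of the mouth of the bore on the stand's -x side, at the block's top face (z 50 mm): 16 mm wide, 32 mm deep, so its floor is 18 mm above the bench; its rim is chamfered 2 mm
- bore1 (a point): the same for the bore on the stand's +x side
- stud (a joint): how far the sprung stud is pressed down, m: 0 free, 0.012 at its stop; about 0.9 N per mm. The stud is a steel half-round, 30 mm radius, its axis along the stand's x, 32 mm long, crest 30 mm above the block's top (80 mm above the bench) when free. Pressed 3 to 8 mm is good.
- stud_top (a point): middle of the crest of the stud; moves down with it
- dowel0: plain steel dowel, 14 mm diameter, 75 mm long, 85 g, standing upright on the bench; origin at the centre of its foot, z along it; chamfered foot. Either dowel goes in either bore; it goes in 32 mm and stands 43 mm proud. (A tapered black rubber plug, 34 mm wide and 38 mm high, stands near the dowels and is to be left alone.)
- dowel1: the other dowel, the same
- gauge: pitch gauge standing on the bench, 0.37 kg, 137 mm high; origin at the centre of its flat underside, z up. Its aluminium base bar is 36 mm (its x) x 80 mm (its y) x 14 mm high; above it a white dial plate 80 mm wide (y), 6 mm thick, up to z = 93 mm, facing +x; on top a dark wooden handle 24 mm (x) x 44 mm (y), from z = 92 to 137 mm. Take the handle across its 24 mm, from above. It may stand either way round on the stud, its x along the stand's x.
- gauge_grip (a point): centre of the gauge's handle, on its midline, 114.5 mm above its underside
- pointer (a joint): angle of the swinging pointer on the gauge, rad: a pendulum 60 mm long, pivoted on the dial at z = 84 mm, about the gauge's x axis; 0 when in line with the gauge's -z, positive when its tip is towards the gauge's +y. It always hangs plumb, swinging for about a second after a move; so it reads the gauge's tilt: tipping the gauge's top towards its +y by an angle a makes it read +a. Stops at +-0.55.
- index (a joint): angle of the brass tab on the dial, same axis, zero and sense as the pointer; preset somewhere between 0.14 and 0.26 (always to the gauge's +y side) and stays there by friction
- pointer_tip (a point): tip of the dark slim pointer, 60 mm from its pivot
- index_tip (a point): middle of the brass tab, 60 mm from the pivot; the tab is 6 mm wide, 10 mm long. Pointer tip and this point coincide when the pointer is exactly on the tab.
- plug: bystander: tapered black rubber heel plug, foot 34 mm, height 38 mm; origin under its centre
- tin: bystander: dark round polish tin, 72 mm wide, 26 mm high; origin under its centre
- brush: bystander: brush lying flat; origin under it
- hammer: bystander: hammer lying flat; origin under it
- driver: bystander: screwdriver lying flat; origin under it
- jar: bystander: amber glue jar, 64 mm wide, 80 mm high; origin under its centre
- tray: bystander: steel rivet tray 90 x 120 x 28 mm; origin under its centre
Mind the look-alikes: they are no part of the job. What is shaped like the gauge but blue or purple is not meant. There is more than one size of the stand; the job needs the largest.

How it is judged:
By the outcome, as a careful person would: the job done as asked, in the order asked, and still so for the second after the job is handed in, while the arm keeps its last pose, push and grip.
It also fails if it takes over 72 s, if anything falls off the work surface, if the arm or the gripper's body presses on something with over 40 N, if the wrist force passes 120 N, or if a joint passes its speed limit or range.

ROBOT

A 6-joint arm with a two-finger parallel gripper is mounted at the origin on the work surface. World frame = base frame: x ahead of the robot, y to its left, z up, the work surface at z = 0. Lengths are in mm, angles in rad, forces in N, time in s.
With the tool pointing down it reaches from about 425 to 950 mm from the base axis. Payload 3.5 kg.
Tool frame: the origin (TCP) lies on the front face of the gripper's body, between the roots of the fingers; the fingertips stand 73 mm ahead of it and the grasp point (between the pads) lies 54 mm ahead of it; z points along the fingers, y is the direction in which the jaws open and shut (so a half turn about z gives the same grasp; the last joint's range is limited). The gripper opens to 85 mm and grips with 20 to 120 N. Pads are 22 mm wide; open, the fingers measure 114 mm over their backs; the gripper's body (76 mm by 85 mm) begins 54 mm behind the grasp point. The pads swing forward as they close: fully open they stand 13 mm farther back than shut.
Start: joints at [0.987, 0.286, 1.577, -0, 1.279, -0.15], TCP at [283.681, 612.48, 303.925] pointing down, gripper open.
Joint ranges: [-2.77, 2.77], [-0.9, 2.22], [0.21, 2.48], [-1.53, 4.67], [0.24, 2.81], [-2.84, 2.84]. Speed limits (rad/s): [2.79, 2.79, 3.14, 3.14, 3.14, 3.14].

INTERFACE

Orientations are given as a rotation vector (axis times angle).
In Python, from workcell import arm gives the robot as it stands. The module is installed in compiled form; this text tells all that it offers.
- The arm moves only by the tool carry_out, never from a script. Its argument "plan" is a list of rows, each an object of numbers: "x", "y", "z": the shift along the tool's x, y, z in mm; "rx", "ry", "rz": the turn, a rotation vector about the tool's x, y, z in degrees; "hand": the opening in per cent of the stroke, from 0 (shut) to 100 (fully open). A call has 1 to 20 rows; each row shifts and turns the commanded pose from where the row before left it, along the tool's axes as they then stand; what a row does not reach is not made up. A row lasts 1/8 s, in which the tool goes at most 62.5 mm and 10.7 degrees, less where a joint would pass 70% of its speed; a pose out of reach is approached as far as the arm can. A call is refused whole if a number of a shift passes 62.5 or a number of a turn 10.7, either way. A call with a gripper value outside its range is refused whole. The fingers move at their own pace and stop on an object; "force" is the grip in N (left out, the last holds). Time passes only in rows, so rows that do not move let the fingers close. It gives the time, the measured TCP pose, the force and the opening at its end, in the units of the state.
- arm.state(): the state, without advancing time (a new reading comes with each control period).
- arm.camera(name): name is "side" or "top" or "wrist"; returns (picture, depth): 400x640x3 uint8, blue, green, red; 400x640 float32, mm along the optical axis (not along the pixel's ray), 0 where there is no reading.
- arm.get_calibration(name): a dict with "fx", "fy", "cx", "cy" (pixels), "dist" ([k1, k2, p1, p2, k3] as OpenCV has them; the pictures are not rectified), "extrinsics" (4x4, takes a point from camera to world coordinates). Camera axes: x right, y down, z forward; pixel columns grow to the right and rows downward; lengths in mm; the calibration is good to about 2 mm. A picture is of the moment at which its call begins: read the wrist's pose just before it. get_calibration takes no time and is no camera call; for the wrist camera it gives the pose at the moment of the call.
- arm.close_job(): hands the job in, once; it reports no verdict.
The state is a dict: "time": time; "joints": joint angles; "joint_velocities": joint speeds; "tau": joint torques, N m; "eef_pos": TCP position; "ee_rot": TCP orientation; "wrist_force": force on the tool from outside, world axes, zero at the start; "torque": the same for the moment, N m; "finger_gap": finger opening in mm.
Only numpy, scipy, OpenCV 4.12 (cv2) and the standard library are available. Lean on these libraries where they do the work, as an engineer would, in place of code of your own. Each camera call takes 0.05 s, during which the arm holds its last target.

## Working session

There is one attempt and no reset: what is moved stays moved. The work goes in short steps, Python scripts to look and compute and a tool call to move; the robot and the scene stay as the last step left them, time stands still between calls to the robot, and variables do not carry over. Pictures are saved under pics/ and viewed, and the job is handed in when it is done.

Besides the shell and the picture viewer there is one more tool, called after "Request:" as name(argument=value, ...) on one line, values as JSON. carry_out: Moves the arm, as the interface text tells. Its arguments: {"type":"object","properties":{"plan":{"type":"array"},"force":{"type":"number"}},"required":["plan"]}

```bash
mkdir -p pics; ls; cat > h.py <<'E'
import numpy as np,cv2
from workcell import arm
def shot(n,f):
    s=arm.state(); c=arm.get_calibration(n); p,d=arm.camera(n)
    np.savez('%s.npz'%f,p=p,d=d,K=np.array([c['fx'],c['fy'],c['cx'],c['cy']]),dist=np.array(c['dist']),T=np.array(c['extrinsics']))
    cv2.imwrite('pics/%s.png'%f,p); return p,d
def load(f): return np.load('%s.npz'%f)
def ray(L,uv):
    fx,fy,cx,cy=L['K']; K=np.array([[fx,0,cx],[0,fy,cy],[0,0,1.]])
    q=cv2.undistortPoints(np.array(uv,float).reshape(-1,1,2),K,L['dist']).reshape(-1,2)
    d=np.c_[q,np.ones(len(q))]@L['T'][:3,:3].T
    return L['T'][:3,3],d
def onz(L,uv,z):
    o,d=ray(L,uv); return o+d*((z-o[2])/d[:,2])[:,None]
def pts(L,uv):
    o,d=ray(L,uv); uv=np.array(uv).astype(int).reshape(-1,2); return o+d*L['d'][uv[:,1],uv[:,0]][:,None]
def cloud(L):
    v,u=np.mgrid[0:400,0:640]; P=pts(L,np.c_[u.ravel(),v.ravel()]).reshape(400,640,3); P[L['d']==0]=np.nan; return P
E
python3 - <<'E'
from h import *
print(arm.state())
for n in('side','top','wrist'): shot(n,n+'0')
for n in('side','top','wrist'):
    L=load(n+'0');print(n,L['K'],L['dist'],L['T'].round(3).tolist())
E
```

```text
pics
{'time': 0.0, 'joints': array([ 9.86992173e-01,  2.87143583e-01,  1.57816437e+00, -2.49859924e-05,
        1.27860414e+00, -1.50042468e-01]), 'joint_velocities': array([-3.69036856e-04,  6.94813396e-05,  5.05655656e-04, -1.20533303e-03,
       -4.32412335e-04,  1.40077356e-03]), 'tau': array([ 1.31548088e-03, -4.05969322e+01, -2.92635065e+01, -8.80848052e-05,
        5.53212507e-03,  6.02139778e-06]), 'eef_pos': array([283.42566572, 612.07718317, 302.56854505]), 'ee_rot': array([-0.67583659, -3.06720563,  0.00341346]), 'wrist_force': array([ 0.32142819, -0.37182726,  0.3065779 ]), 'torque': array([ 0.0271323 , -0.03686129, -0.01080228]), 'finger_gap': 85.15363678424103}
side [377.1548505  377.1548505  309.90855703 199.99913492] [-0.05138248  0.          0.          0.          0.        ] [[0.877, -0.258, 0.406, 114.628], [-0.481, -0.504, 0.717, -718.924], [0.02, -0.824, -0.566, 731.689], [0.0, 0.0, 0.0, 1.0]]
top [463.24387923 463.24387923 317.81399522 196.6356243 ] [0.02819311 0.         0.         0.         0.        ] [[-0.026, -0.992, 0.127, 388.191], [-1.0, 0.028, 0.014, 38.557], [-0.017, -0.126, -0.992, 1386.992], [0.0, 0.0, 0.0, 1.0]]
wrist [350.00639721 350.00639721 319.89172397 200.30923426] [0.02097412 0.         0.         0.         0.        ] [[0.42, 0.863, 0.279, 210.532], [0.907, -0.399, -0.133, 644.383], [-0.003, 0.309, -0.951, 373.025], [0.0, 0.0, 0.0, 1.0]]
```

View pics/top0.png

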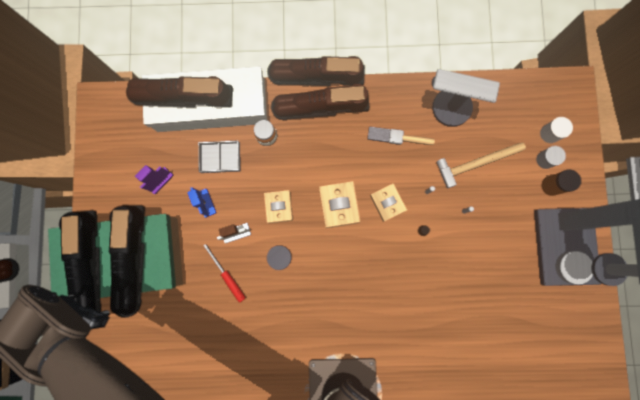

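View pics/side0.png

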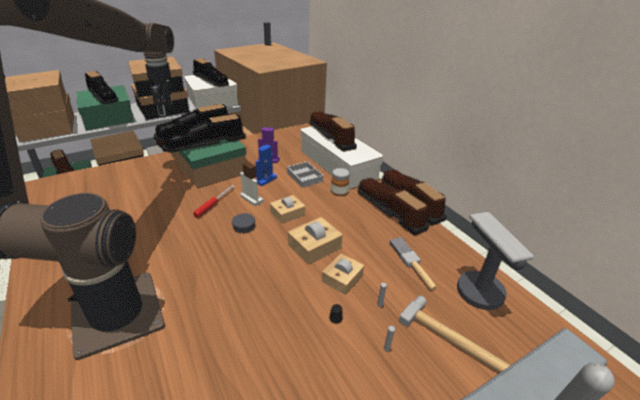

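View pics/wrist0.png

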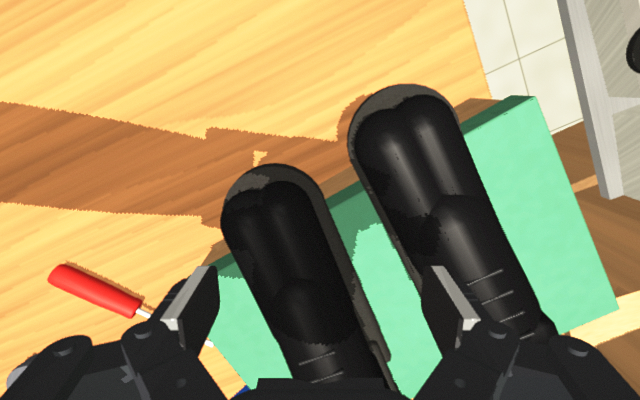

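Top view: the largest stand is at about (340,204), dowels at (431,190) and (468,210), the plug at (424,230), and the gauge with white dial and brown handle at (234,233). The blue and purple ones are look-alikes. I'll get coarse positions next.

```bash
python3 - <<'E'
from h import *
L=load('top0');S=load('side0')
for n,uv,z in [('stand',(340,204),50),('d0',(431,190),75),('d1',(468,210),75),('plug',(424,230),38),('gauge',(228,231),137),('gfoot',(236,236),0),('hamhead',(446,172),20),('smallstand',(389,202),40)]:
    print(n,onz(L,[uv],z).round(1)[0])
for n,uv,z in [('d0top',(383,285),75),('d0foot',(381,305),0),('d1top',(391,329),75),('d1foot',(389,348),0),('plug',(336,320),0)]:
    print('side',n,onz(S,[uv],z).round(1)[0])
for n,x0,x1,y0,y1,f,T in [('t1',190,290,160,260,6,'top0'),('t2',310,490,140,250,4,'top0'),('s1',220,420,150,360,3,'side0')]:
    cv2.imwrite('pics/%s.png'%n,cv2.resize(load(T)['p'][y0:y1,x0:x1],None,fx=f,fy=f,interpolation=cv2.INTER_CUBIC)[:600])
E
```

```text
stand [535.5  -6.5  50. ]
d0 [ 565.6 -265.4   75. ]
d1 [ 505.7 -365.6   75. ]
plug [ 454.4 -247.2   38. ]
gauge [461.1 301.  137. ]
gfoot [453.5 305.8   0. ]
hamhead [ 625.8 -325.4   20. ]
smallstand [ 538.5 -149.8   40. ]
side d0top [ 569.5 -272.3   75. ]
side d0foot [ 576.2 -271.8    0. ]
side d1top [ 508.5 -378.3   75. ]
side d1foot [ 518.  -377.1    0. ]
side plug [ 454.6 -257.6    0. ]
```

View pics/t2.png

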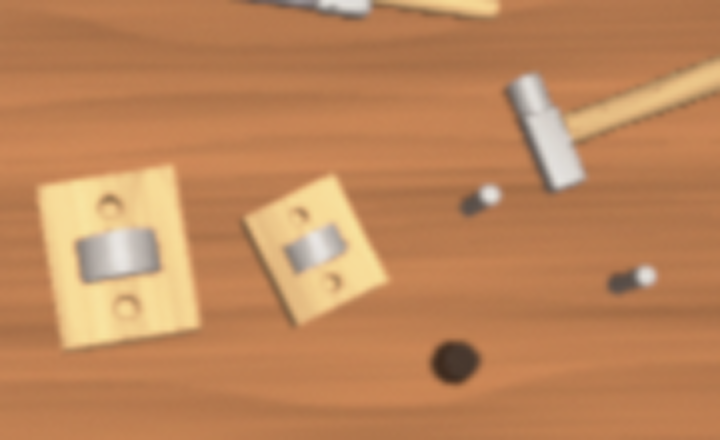

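View pics/t1.png

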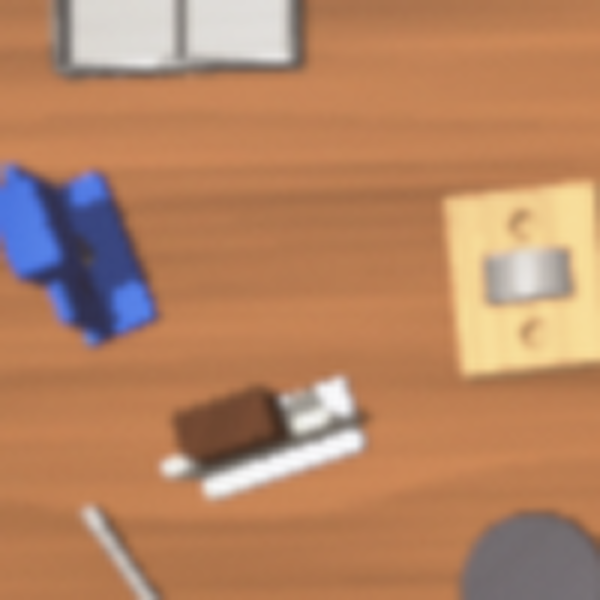

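```bash
cat >> h.py <<'E'
from scipy.spatial.transform import Rotation as Ro
def info():
    s=arm.state();R=Ro.from_rotvec(s['ee_rot']).as_matrix();print('t',round(s['time'],2),'tcp',s['eef_pos'].round(1),'F',s['wrist_force'].round(1),'M',s['torque'].round(2),'gap',round(float(s['finger_gap']),1),'j',s['joints'].round(2));print('xax',R[:,0].round(3),'yax',R[:,1].round(3),'zax',R[:,2].round(3));return s,R
def go(target,jaw=None):
    "tool shift to target TCP (mm); jaw: wanted direction angle (deg, mod 180) of tool y in world"
    s,R=info();d=R.T@(np.array(target)-s['eef_pos']);print('shift tool axes (before turn)',d.round(1),'rows>=',np.abs(d).max()/62.5,np.linalg.norm(d)/62.5)
    if jaw is not None:
        a=np.degrees(np.arctan2(R[1,1],R[0,1]));e=(jaw-a+90)%180-90;print('jaw now',round(a,2),'rz',round(-e,2))
E
python3 - <<'E'
from h import *
go((500,150,303),99.5)
L=load('wrist0');s,R=info();print(R.T@(L['T'][:3,3]-s['eef_pos']),(R.T@L['T'][:3,:3]).round(3))
E
```

```text
t 0.15 tcp [283.5 612.2 302.8] F [-0.3 -0.4 -0.5] M [-0.02  0.05 -0.05] gap 85.3 j [ 0.99  0.29  1.58  0.    1.28 -0.15]
xax [-0.907  0.42   0.   ] yax [ 0.42   0.907 -0.002] zax [-0.001 -0.002 -1.   ]
shift tool axes (before turn) [-3.907e+02 -3.283e+02  3.000e-01] rows>= 6.251612372415701 8.165942599442555
jaw now 65.15 rz -34.35
t 0.15 tcp [283.5 612.2 302.8] F [-0.3 -0.4 -0.5] M [-0.02  0.05 -0.05] gap 85.3 j [ 0.99  0.29  1.58  0.    1.28 -0.15]
xax [-0.907  0.42   0.   ] yax [ 0.42   0.907 -0.002] zax [-0.001 -0.002 -1.   ]
[ 79.74805028  -1.5529763  -70.19618788] [[-0.    -0.951 -0.309]
 [ 1.     0.    -0.001]
 [ 0.001 -0.309  0.951]]
```

Request:
carry_out(plan=[{"x": -20, "y": -16}, {"x": -41, "y": -35}, {"x": -41, "y": -35}, {"x": -41, "y": -35}, {"x": -41, "y": -35}, {"x": -41, "y": -35}, {"x": -41, "y": -35}, {"x": -41, "y": -35}, {"x": -41, "y": -35}, {"x": -30, "y": -22}, {"x": -13, "y": -10}, {"rz": -8.6}, {"rz": -8.6}, {"rz": -8.6}, {"rz": -8.6}, {}])

```text
schema error: expected keys x, y, z, rx, ry, rz, hand
```

```bash
python3 - <<'E'
from h import *
info();shot('wrist','w1')
E
```

```text
t 0.15 tcp [283.5 612.2 302.8] F [-0.3 -0.4 -0.5] M [-0.02  0.05 -0.05] gap 85.3 j [ 0.99  0.29  1.58  0.    1.28 -0.15]
xax [-0.907  0.42   0.   ] yax [ 0.42   0.907 -0.002] zax [-0.001 -0.002 -1.   ]
```

View pics/w1.png

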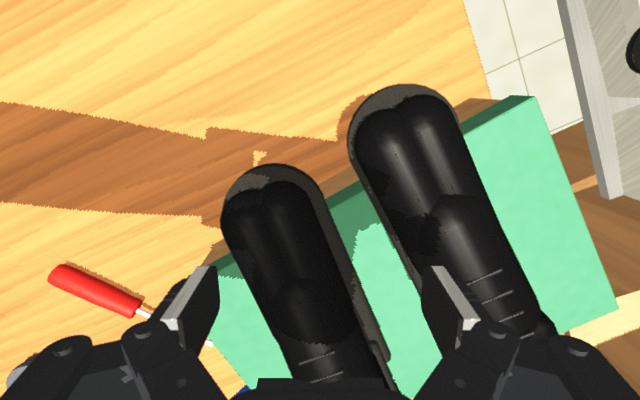

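All keys are needed in each row.

Request:
carry_out(plan=[{"x": -20, "y": -16, "z": 0, "rx": 0, "ry": 0, "rz": 0, "hand": 100}, {"x": -41, "y": -35, "z": 0, "rx": 0, "ry": 0, "rz": 0, "hand": 100}, {"x": -41, "y": -35, "z": 0, "rx": 0, "ry": 0, "rz": 0, "hand": 100}, {"x": -41, "y": -35, "z": 0, "rx": 0, "ry": 0, "rz": 0, "hand": 100}, {"x": -41, "y": -35, "z": 0, "rx": 0, "ry": 0, "rz": 0, "hand": 100}, {"x": -41, "y": -35, "z": 0, "rx": 0, "ry": 0, "rz": 0, "hand": 100}, {"x": -41, "y": -35, "z": 0, "rx": 0, "ry": 0, "rz": 0, "hand": 100}, {"x": -41, "y": -35, "z": 0, "rx": 0, "ry": 0, "rz": 0, "hand": 100}, {"x": -41, "y": -35, "z": 0, "rx": 0, "ry": 0, "rz": 0, "hand": 100}, {"x": -30, "y": -22, "z": 0, "rx": 0, "ry": 0, "rz": 0, "hand": 100}, {"x": -13, "y": -10, "z": 0, "rx": 0, "ry": 0, "rz": 0, "hand": 100}, {"x": 0, "y": 0, "z": 0, "rx": 0, "ry": 0, "rz": -8.6, "hand": 100}, {"x": 0, "y": 0, "z": 0, "rx": 0, "ry": 0, "rz": -8.6, "hand": 100}, {"x": 0, "y": 0, "z": 0, "rx": 0, "ry": 0, "rz": -8.6, "hand": 100}, {"x": 0, "y": 0, "z": 0, "rx": 0, "ry": 0, "rz": -8.6, "hand": 100}, {"x": 0, "y": 0, "z": 0, "rx": 0, "ry": 0, "rz": 0, "hand": 100}])

```text
time: 2.2
eef_pos: [500.2, 151.3, 303.8]
ee_rot: [0.26, -3.13, -0.001]
wrist_force: [0.2, 0.0, 0.1]
finger_gap: 85.2
```

```bash
python3 - <<'E'
from h import *
info();shot('wrist','w1')
E
```

```text
t 2.2 tcp [500.2 151.3 303.8] F [0.2 0.  0.1] M [0.   0.02 0.03] gap 85.2 j [ 0.1  -0.05  1.95  0.    1.25 -1.64]
xax [-0.986 -0.165  0.   ] yax [-0.165  0.986  0.   ] zax [-0.001  0.    -1.   ]
```

View pics/w1.png

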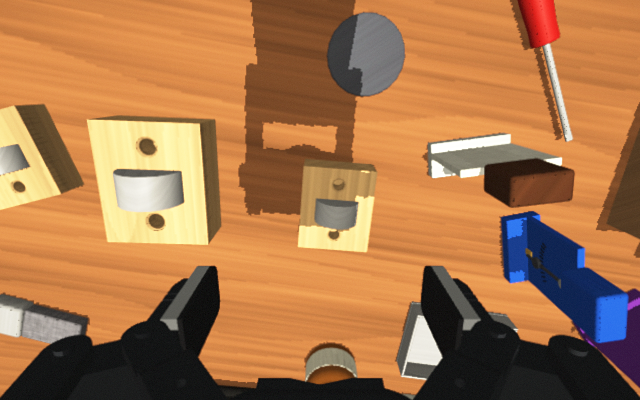

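```bash
python3 - <<'E'
from h import *
L=load('w1');p=L['p']
b=onz(L,[(147.5,146),(156.5,221.5)],50);print(b.round(1));d=b[0]-b[1];print(np.linalg.norm(d),np.degrees(np.arctan2(d[1],d[0])),b.mean(0))
c=onz(L,[(88,119),(202,121),(212,243),(107,243)],50);print('corners',c.round(1),'mean',c.mean(0).round(1))
hsv=cv2.cvtColor(p,cv2.COLOR_BGR2HSV)
P=cloud(L)
m=(P[...,2]>44)&(P[...,2]<55);m[:, 230:]=0;m[:,:84]=0
cn=max(cv2.findContours(m.astype(np.uint8),cv2.RETR_EXTERNAL,cv2.CHAIN_APPROX_NONE)[0],key=cv2.contourArea)[:,0]
X=onz(L,cn,50)[:,:2].astype(np.float32);r=cv2.minAreaRect(X);print('top rect',r)
# gauge handle top
for name,lo,hi in (('top',130,142),('base',10,18),('dial',80,95)):
    m=(P[...,2]>lo)&(P[...,2]<hi);m[:,:410]=0;m[:100]=0;m[210:]=0;m[:,590:]=0
    cn=max(cv2.findContours(m.astype(np.uint8),cv2.RETR_EXTERNAL,cv2.CHAIN_APPROX_NONE)[0],key=cv2.contourArea)[:,0]
    print(name,cn.min(0),cn.max(0),np.nanmedian(P[m][:,2]),cv2.minAreaRect(onz(L,cn,137 if name=='top' else 14)[:,:2].astype(np.float32)))
cv2.imwrite('pics/g1.png',cv2.resize(p[100:230,410:610],None,fx=4,fy=4,interpolation=cv2.INTER_CUBIC))
cv2.imwrite('pics/st1.png',cv2.resize(p[100:260,70:230],None,fx=3.7,fy=3.7,interpolation=cv2.INTER_CUBIC))
E
```

```text
[[499.  -11.3  50. ]
 [573.1  -1.5  50. ]]
74.72620397321712 -172.4421408556245 [536.08739169  -6.42867354  50.        ]
corners [[483.5 -63.7  50. ]
 [468.   36.6  50. ]
 [587.5  54.   50. ]
 [604.6 -49.5  50. ]] mean [535.9  -5.7  50. ]
top rect ((536.0270385742188, -6.812385559082031), (121.28778076171875, 102.87391662597656), 7.4725871086120605)
top [504 167] [574 207] 136.92843766752034 ((462.2515869140625, 298.41094970703125), (25.59292221069336, 46.741764068603516), 16.905179977416992)
base [430 133] [510 177] 14.31511664883476 ((462.7990417480469, 300.85015869140625), (36.73796463012695, 81.06510162353516), 17.9346866607666)
dial [455 154] [561 177] 91.1656189577929 ((466.00665283203125, 342.46820068359375), (12.857071876525879, 107.99889373779297), 17.4985408782959)
```

View pics/g1.png

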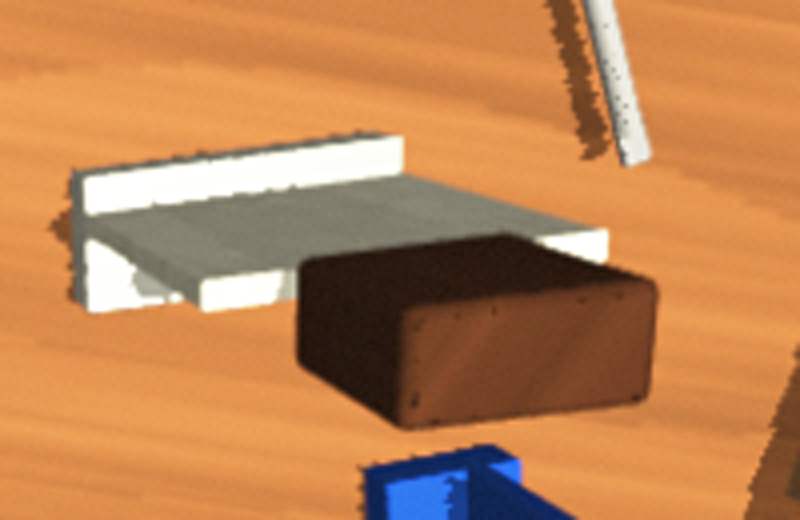

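View pics/st1.png

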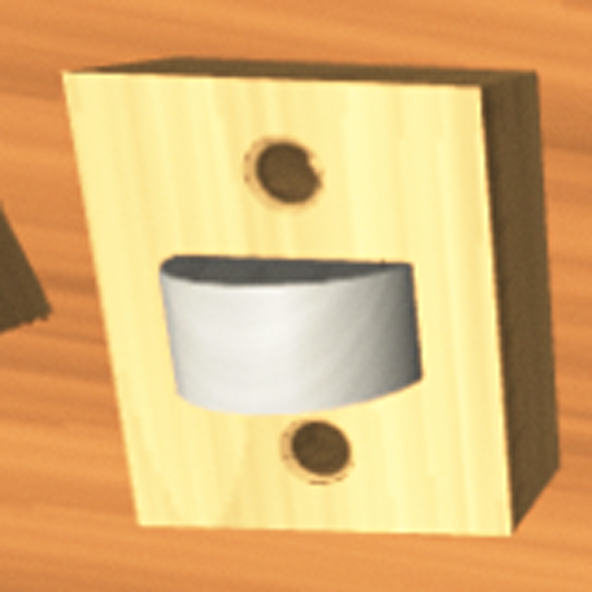

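The wrist view shows the stand's bores at (147,147) and (156,221), and the gauge at (500,170) with its handle top at (540,188) and its back facing the robot. The stand comes out at about (536,-6.4) with yaw near 7.6°. The gauge is near (462.5,299.5), yaw about 17.5°. Dowels next.

```bash
python3 - <<'E'
from h import *
go((545,-300,280),97.6)
E
```

```text
t 2.25 tcp [500.3 151.2 303.8] F [-0.6  0.2  0.4] M [-0.02 -0.01  0.01] gap 85.4 j [ 0.1  -0.05  1.95  0.    1.25 -1.64]
xax [-0.986 -0.164  0.   ] yax [-0.164  0.986  0.   ] zax [-0.  0. -1.]
shift tool axes (before turn) [  30.  -452.4   23.7] rows>= 7.238273592824642 7.264051489811818
jaw now 99.45 rz 1.85
```

Request:
carry_out(plan=[{"x": 2, "y": -20, "z": 0, "rx": 0, "ry": 0, "rz": 1.85, "hand": 60}, {"x": 3, "y": -48, "z": 3, "rx": 0, "ry": 0, "rz": 0, "hand": 60}, {"x": 3, "y": -50, "z": 3, "rx": 0, "ry": 0, "rz": 0, "hand": 60}, {"x": 3, "y": -50, "z": 3, "rx": 0, "ry": 0, "rz": 0, "hand": 60}, {"x": 3, "y": -50, "z": 3, "rx": 0, "ry": 0, "rz": 0, "hand": 60}, {"x": 3, "y": -50, "z": 3, "rx": 0, "ry": 0, "rz": 0, "hand": 60}, {"x": 3, "y": -50, "z": 3, "rx": 0, "ry": 0, "rz": 0, "hand": 60}, {"x": 3, "y": -50, "z": 3, "rx": 0, "ry": 0, "rz": 0, "hand": 60}, {"x": 3, "y": -50, "z": 3, "rx": 0, "ry": 0, "rz": 0, "hand": 60}, {"x": 2, "y": -24, "z": 0, "rx": 0, "ry": 0, "rz": 0, "hand": 60}, {"x": 2, "y": -10, "z": 0, "rx": 0, "ry": 0, "rz": 0, "hand": 60}, {"x": 0, "y": 0, "z": 0, "rx": 0, "ry": 0, "rz": 0, "hand": 60}])

```text
time: 3.75
eef_pos: [532.1, -300.8, 279.9]
ee_rot: [0.21, -3.134, -0.001]
wrist_force: [0.7, 0.6, 0.4]
finger_gap: 51.5
```

```bash
python3 - <<'E'
from h import *
info();shot('wrist','w2')
L=load('w2');P=cloud(L)
m=((P[...,2]>70)&(P[...,2]<79)).astype(np.uint8)
n,lab,st,ce=cv2.connectedComponentsWithStats(m)
for i in range(1,n):
    if st[i,4]>30: print(st[i],ce[i].round(1),onz(L,[ce[i]],75).round(1))
E
```

```text
t 3.75 tcp [ 532.1 -300.8  279.9] F [0.7 0.6 0.4] M [ 0.04 -0.01  0.02] gap 51.5 j [-0.68  0.17  1.76  0.    1.21 -2.39]
xax [-0.991 -0.134  0.   ] yax [-0.134  0.991  0.001] zax [-0.     0.001 -1.   ]
[220 142  18  18 258] [228.8 150.4] [[ 509.6 -377.5   75. ]]
[340 228  16  17 215] [347.5 236.3] [[ 570. -273.   75.]]
[630 233  10  24 167] [635.5 245.6] [[545.3 -30.1  75. ]]
```

View pics/w2.png

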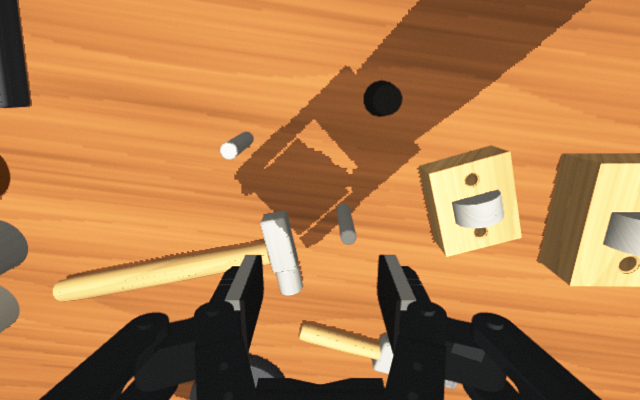

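Dowel tops are at (347,236) and (229,150) in the wrist view, world (570,-273) and (509.6,-377.5). The hammer head sits just left of the first one.

```bash
python3 - <<'E'
from h import *
L=load('w2');P=cloud(L);print('hammer z',np.nanmax(P[215:290,268:298,2]))
go((570,-273,180),97.6)
E
```

```text
hammer z 28.665456285028085
t 3.8 tcp [ 532.2 -300.3  279.9] F [ 0.   0.3 -0.7] M [ 0.03 -0.02  0.06] gap 51.0 j [-0.68  0.17  1.76  0.    1.21 -2.39]
xax [-0.991 -0.134  0.   ] yax [-0.134  0.991  0.001] zax [-0.     0.001 -1.   ]
shift tool axes (before turn) [-41.2  21.9 100. ] rows>= 1.5993152532425845 1.7646783148973235
jaw now 97.72 rz 0.12
```

Request:
carry_out(plan=[{"x": -10, "y": 5, "z": 20, "rx": 0, "ry": 0, "rz": 0, "hand": 60}, {"x": -21, "y": 12, "z": 40, "rx": 0, "ry": 0, "rz": 0, "hand": 60}, {"x": -10, "y": 5, "z": 30, "rx": 0, "ry": 0, "rz": 0, "hand": 60}, {"x": 0, "y": 0, "z": 10, "rx": 0, "ry": 0, "rz": 0, "hand": 60}, {"x": 0, "y": 0, "z": 0, "rx": 0, "ry": 0, "rz": 0, "hand": 60}])

```text
time: 4.42
eef_pos: [569.4, -273.2, 178.8]
ee_rot: [0.212, -3.133, -0.002]
wrist_force: [0.3, 0.4, -0.4]
finger_gap: 50.9
```

```bash
python3 - <<'E'
from h import *
info();shot('wrist','w3')
L=load('w3');P=cloud(L)
m=((P[...,2]>70)&(P[...,2]<79)).astype(np.uint8)
n,lab,st,ce=cv2.connectedComponentsWithStats(m)
for i in range(1,n):
    if st[i,4]>100: print(st[i],ce[i].round(1),onz(L,[ce[i]],75).round(1))
E
```

```text
t 4.42 tcp [ 569.4 -273.2  178.8] F [ 0.3  0.4 -0.4] M [-0.03  0.02  0.01] gap 50.9 j [-0.61  0.32  1.78 -0.    1.05 -2.31]
xax [-0.991 -0.135  0.002] yax [-0.135  0.991  0.001] zax [-0.002  0.001 -1.   ]
[107  88  35  30 802] [123.9 101.9] [[ 509.5 -376.6   75. ]]
[311 231  25  26 526] [322.8 243.2] [[ 569.8 -272.6   75. ]]
```

View pics/w3.png

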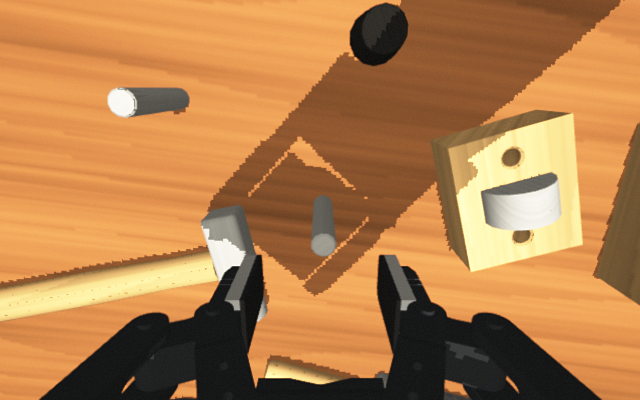

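The dowel at (323,243) is centred between the pads. Descending and gripping.

Request:
carry_out(plan=[{"x": 0, "y": 0, "z": 25, "rx": 0, "ry": 0, "rz": 0, "hand": 60}, {"x": 0, "y": 0, "z": 25, "rx": 0, "ry": 0, "rz": 0, "hand": 60}, {"x": 0, "y": 0, "z": 13, "rx": 0, "ry": 0, "rz": 0, "hand": 60}, {"x": 0, "y": 0, "z": 0, "rx": 0, "ry": 0, "rz": 0, "hand": 60}, {"x": 0, "y": 0, "z": 0, "rx": 0, "ry": 0, "rz": 0, "hand": 25}, {"x": 0, "y": 0, "z": 0, "rx": 0, "ry": 0, "rz": 0, "hand": 18}, {"x": 0, "y": 0, "z": 0, "rx": 0, "ry": 0, "rz": 0, "hand": 10}, {"x": 0, "y": 0, "z": 0, "rx": 0, "ry": 0, "rz": 0, "hand": 5}, {"x": 0, "y": 0, "z": 0, "rx": 0, "ry": 0, "rz": 0, "hand": 5}, {"x": 0, "y": 0, "z": 0, "rx": 0, "ry": 0, "rz": 0, "hand": 5}], force=40)

```text
time: 5.72
eef_pos: [570.4, -274.6, 118.3]
ee_rot: [-0.211, 3.133, -0.002]
wrist_force: [-1.5, -0.3, 5.7]
finger_gap: 12.7
```

```bash
python3 - <<'E'
from h import *
go((573,-1.5,195),97.6)
E
```

```text
t 5.72 tcp [ 570.4 -274.6  118.3] F [-1.5 -0.3  5.7] M [ 0.02  0.08 -0.02] gap 12.7 j [-0.61  0.4   1.8   0.    0.94 -2.31]
xax [-0.991 -0.134 -0.002] yax [-0.134  0.991 -0.002] zax [ 0.002 -0.001 -1.   ]
shift tool axes (before turn) [-39.2 270.1 -77. ] rows>= 4.3222837294634076 4.538314570435211
jaw now 97.7 rz 0.1
```

Request:
carry_out(plan=[{"x": 0, "y": 0, "z": -15, "rx": 0, "ry": 0, "rz": 0, "hand": 5}, {"x": 0, "y": 0, "z": -40, "rx": 0, "ry": 0, "rz": 0, "hand": 5}, {"x": 0, "y": 0, "z": -40, "rx": 0, "ry": 0, "rz": 0, "hand": 5}, {"x": -3, "y": 20, "z": -15, "rx": 0, "ry": 0, "rz": 0, "hand": 5}, {"x": -6, "y": 40, "z": 0, "rx": 0, "ry": 0, "rz": 0, "hand": 5}, {"x": -7, "y": 50, "z": 0, "rx": 0, "ry": 0, "rz": 0, "hand": 5}, {"x": -7, "y": 50, "z": 0, "rx": 0, "ry": 0, "rz": 0, "hand": 5}, {"x": -7, "y": 50, "z": 0, "rx": 0, "ry": 0, "rz": 0, "hand": 5}, {"x": -6, "y": 40, "z": 0, "rx": 0, "ry": 0, "rz": 0, "hand": 5}, {"x": -3, "y": 20, "z": 0, "rx": 0, "ry": 0, "rz": 0, "hand": 5}, {"x": 0, "y": 0, "z": 10, "rx": 0, "ry": 0, "rz": 0, "hand": 5}, {"x": 0, "y": 0, "z": 0, "rx": 0, "ry": 0, "rz": 0, "hand": 5}])

```text
time: 7.22
eef_pos: [571.4, -1.9, 215.1]
ee_rot: [0.21, -3.131, -0.0]
wrist_force: [-0.9, 0.1, -1.0]
finger_gap: 13.1
```

```bash
python3 - <<'E'
from h import *
go((573,-1.5,120),97.6);shot('wrist','w4');shot('side','s4')
cv2.imwrite('pics/s4c.png',cv2.resize(load('s4')['p'][150:320,220:420],None,fx=3.5,fy=3.5,interpolation=cv2.INTER_CUBIC))
E
```

```text
t 7.22 tcp [571.4  -1.9 215.1] F [-0.9  0.1 -1. ] M [ 0.03 -0.03 -0.02] gap 13.1 j [-0.18  0.15  1.91 -0.    1.09 -1.88]
xax [-0.991 -0.133  0.003] yax [-0.133  0.991  0.   ] zax [-0.003  0.    -1.   ]
shift tool axes (before turn) [-2.   0.2 95.1] rows>= 1.5216925020853926 1.5220311493074714
jaw now 97.66 rz 0.06
```

View pics/w4.png

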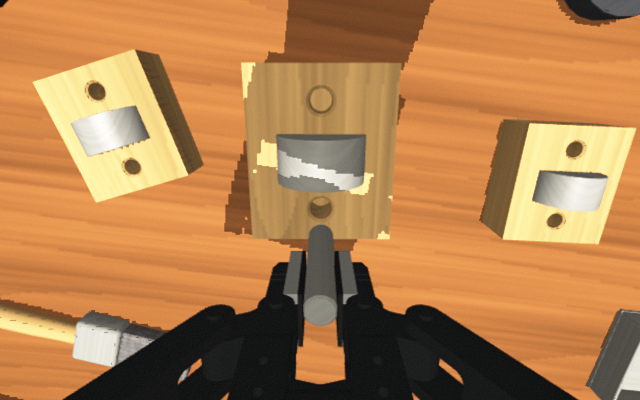

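View pics/s4c.png

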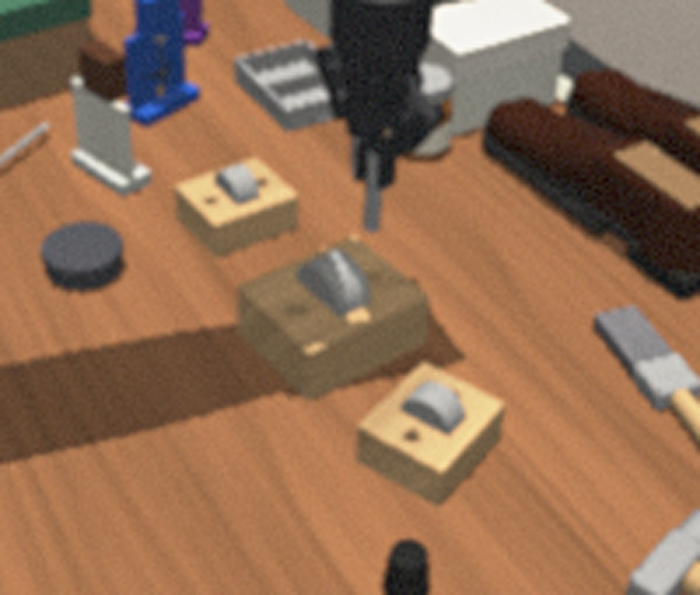

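The dowel hangs straight in the jaws, top at (320,309) and foot at (320,232). The bores are at (321,99) and (320,208).

```bash
python3 - <<'E'
from h import *
L=load('w4');P=cloud(L)
p=L['p']
cv2.imwrite('pics/w4c.png',cv2.resize(p[70:330,240:400],None,fx=2.3*1.5,fy=2.3,interpolation=cv2.INTER_CUBIC))
print(onz(L,[(320.5,99.5),(320,208)],50).round(1))
m=(P[...,2]>44)&(P[...,2]<55);m[:,:230]=0;m[:,410:]=0;m[:50]=0;m[250:]=0
cn=max(cv2.findContours(m.astype(np.uint8),cv2.RETR_EXTERNAL,cv2.CHAIN_APPROX_NONE)[0],key=cv2.contourArea)[:,0]
print('top rect',cv2.minAreaRect(onz(L,cn,50)[:,:2].astype(np.float32)))
m=np.zeros((400,640),bool);m[225:325,309:332]=1
Q=P[m];Q=Q[np.isfinite(Q[:,2])];print('dowel z range',Q[:,2].min(),Q[:,2].max())
t=Q[Q[:,2]>Q[:,2].max()-5];print('top z',np.median(t[:,2]),t.mean(0), 'axis front strip:')
for z in(115,130,145,160):
    q=Q[abs(Q[:,2]-z)<4]; print(z,np.median(q,0).round(1),q[:,0].min().round(1))
print(onz(L,[(320,309)],np.median(t[:,2])))
E
```

```text
[[499.1 -12.4  50. ]
 [572.7  -2.8  50. ]]
top rect ((536.3167114257812, -7.27423095703125), (119.9951171875, 100.6446304321289), 7.516809463500977)
dowel z range -0.6009602928740492 173.64663981124917
top z 171.92009818757936 [570.73912228  -3.12063952 171.76253484] axis front strip:
115 [565.9  -3.8 115. ] 564.5
130 [565.9  -3.9 130. ] 564.6
145 [565.8  -3.8 145. ] 564.6
160 [565.8  -3.8 159.9] 564.5
[[571.00388897  -3.04195011 171.92009819]]
```

View pics/w4c.png

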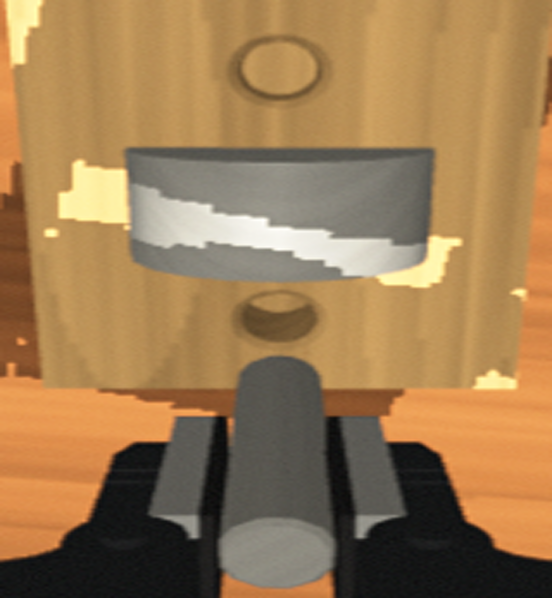

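Request:
carry_out(plan=[{"x": -1.4, "y": 0.5, "z": 15, "rx": 0, "ry": 0, "rz": 0, "hand": 5}, {"x": 0, "y": 0, "z": 20, "rx": 0, "ry": 0, "rz": 0, "hand": 5}, {"x": 0, "y": 0, "z": 9, "rx": 0, "ry": 0, "rz": 0, "hand": 5}, {"x": 0, "y": 0, "z": 6, "rx": 0, "ry": 0, "rz": 0, "hand": 5}, {"x": 0, "y": 0, "z": 5, "rx": 0, "ry": 0, "rz": 0, "hand": 5}, {"x": 0, "y": 0, "z": 0, "rx": 0, "ry": 0, "rz": 0, "hand": 5}])

```text
time: 8.07
eef_pos: [573.4, -0.7, 161.6]
ee_rot: [0.211, -3.134, 0.0]
wrist_force: [-0.8, -0.3, -2.3]
finger_gap: 12.7
```

```bash
python3 - <<'E'
from h import *
info();shot('wrist','w5')
cv2.imwrite('pics/w5c.png',cv2.resize(load('w5')['p'][130:330,220:420],None,fx=3,fy=3,interpolation=cv2.INTER_CUBIC))
E
```

```text
t 8.07 tcp [573.4  -0.7 161.6] F [-0.8 -0.3 -2.3] M [-0.17  0.21  0.02] gap 12.7 j [-0.18  0.23  1.93 -0.    0.99 -1.88]
xax [-0.991 -0.134  0.001] yax [-0.134  0.991 -0.   ] zax [-0.001 -0.    -1.   ]
```

View pics/w5c.png

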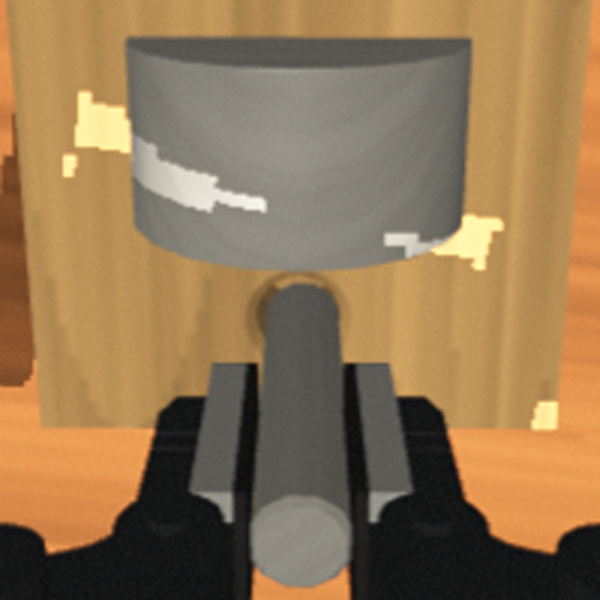

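The foot is at the bore mouth, near (300,290) in the crop, and centred. Lowering further.

Request:
carry_out(plan=[{"x": 0, "y": 0, "z": 6, "rx": 0, "ry": 0, "rz": 0, "hand": 5}, {"x": 0, "y": 0, "z": 7, "rx": 0, "ry": 0, "rz": 0, "hand": 5}, {"x": 0, "y": 0, "z": 7, "rx": 0, "ry": 0, "rz": 0, "hand": 5}, {"x": 0, "y": 0, "z": 0, "rx": 0, "ry": 0, "rz": 0, "hand": 5}])

```text
time: 8.62
eef_pos: [573.2, -0.6, 140.8]
ee_rot: [0.21, -3.134, -0.001]
wrist_force: [-1.2, -0.7, -2.5]
finger_gap: 12.5
```

```bash
python3 - <<'E'
from h import *
info();shot('wrist','w6')
cv2.imwrite('pics/w6c.png',cv2.resize(load('w6')['p'][130:330,220:420],None,fx=3,fy=3,interpolation=cv2.INTER_CUBIC))
E
```

```text
t 8.62 tcp [573.2  -0.6 140.8] F [-1.2 -0.7 -2.5] M [-0.28  0.22 -0.  ] gap 12.5 j [-0.18  0.26  1.94  0.    0.95 -1.88]
xax [-0.991 -0.134  0.001] yax [-0.134  0.991  0.001] zax [-0.001  0.    -1.   ]
```

View pics/w6c.png

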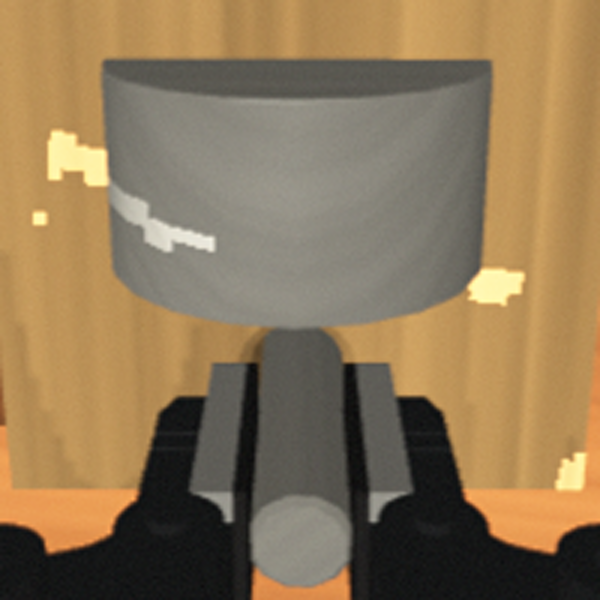

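The dowel is in the bore (foot about 22 mm above the bench) with no side force. Releasing.

Request:
carry_out(plan=[{"x": 0, "y": 0, "z": 1, "rx": 0, "ry": 0, "rz": 0, "hand": 20}, {"x": 0, "y": 0, "z": 0, "rx": 0, "ry": 0, "rz": 0, "hand": 40}, {"x": 0, "y": 0, "z": 0, "rx": 0, "ry": 0, "rz": 0, "hand": 45}, {"x": 0, "y": 0, "z": -15, "rx": 0, "ry": 0, "rz": 0, "hand": 45}, {"x": 0, "y": 0, "z": -35, "rx": 0, "ry": 0, "rz": 0, "hand": 60}, {"x": 0, "y": 0, "z": -30, "rx": 0, "ry": 0, "rz": 0, "hand": 60}, {"x": 0, "y": 0, "z": 0, "rx": 0, "ry": 0, "rz": 0, "hand": 60}])

```text
time: 9.55
eef_pos: [575.5, -0.9, 225.5]
ee_rot: [-0.21, 3.126, -0.003]
wrist_force: [0.9, 1.1, 0.0]
finger_gap: 51.2
```

```bash
python3 - <<'E'
from h import *
go((509.5,-376.8,200),97.6);shot('wrist','w7');P=cloud(load('w7'))
m=np.zeros((400,640),bool);m[180:330,290:350]=1
Q=P[m&(P[...,2]>86)&(P[...,2]<105)];print(len(Q),np.median(Q,0))
E
```

```text
t 9.55 tcp [575.5  -0.9 225.5] F [0.9 1.1 0. ] M [ 0.    0.03 -0.02] gap 51.2 j [-0.18  0.14  1.9   0.    1.09 -1.88]
xax [-0.991 -0.134 -0.008] yax [-0.134  0.991 -0.002] zax [ 0.008 -0.001 -1.   ]
shift tool axes (before turn) [ 116.  -363.6   25.4] rows>= 5.817997830214893 6.120219571974273
jaw now 97.7 rz 0.1
428 [572.24895057  -2.33151934  93.0771252 ]
```

View pics/w7.png

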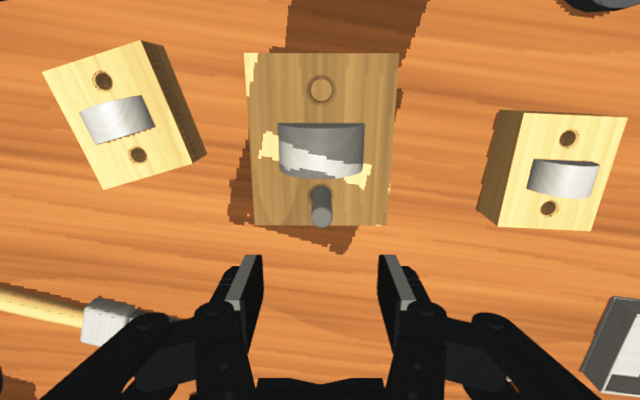

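The first dowel is seated, top at z = 93 mm, pixel (321,213). Going to the second.

Request:
carry_out(plan=[{"x": 6, "y": -20, "z": 0, "rx": 0, "ry": 0, "rz": 0, "hand": 60}, {"x": 14, "y": -45, "z": 0, "rx": 0, "ry": 0, "rz": 0, "hand": 60}, {"x": 16, "y": -50, "z": 0, "rx": 0, "ry": 0, "rz": 0, "hand": 60}, {"x": 16, "y": -50, "z": 0, "rx": 0, "ry": 0, "rz": 0, "hand": 60}, {"x": 16, "y": -50, "z": 0, "rx": 0, "ry": 0, "rz": 0, "hand": 60}, {"x": 16, "y": -50, "z": 5, "rx": 0, "ry": 0, "rz": 0, "hand": 60}, {"x": 16, "y": -50, "z": 10, "rx": 0, "ry": 0, "rz": 0, "hand": 60}, {"x": 11, "y": -34, "z": 15, "rx": 0, "ry": 0, "rz": 0, "hand": 60}, {"x": 5, "y": -15, "z": 15, "rx": 0, "ry": 0, "rz": 0, "hand": 60}, {"x": 0, "y": 0, "z": 0, "rx": 0, "ry": 0, "rz": 0, "hand": 60}])

```text
time: 10.85
eef_pos: [505.6, -376.7, 172.8]
ee_rot: [0.208, -3.131, -0.007]
wrist_force: [-0.1, 0.2, -0.2]
finger_gap: 50.9
```

```bash
python3 - <<'E'
from h import *
shot('wrist','w8')
L=load('w8');P=cloud(L)
m=((P[...,2]>70)&(P[...,2]<79)).astype(np.uint8)
n,lab,st,ce=cv2.connectedComponentsWithStats(m)
for i in range(1,n):
    if st[i,4]>100: c=onz(L,[ce[i]],75)[0];print(st[i],ce[i].round(1),c.round(1));go((c[0],c[1],117),97.6)
E
```

```text
[305 239  26  27 555] [317.7 252.3] [ 508.7 -378.2   75. ]
t 10.9 tcp [ 506.5 -376.1  174.2] F [1.  0.7 0.2] M [-0.07  0.04 -0.01] gap 51.2 j [-0.8   0.32  1.78  0.    1.04 -2.5 ]
xax [-0.991 -0.133  0.002] yax [-0.133  0.991  0.003] zax [-0.002  0.003 -1.   ]
shift tool axes (before turn) [-1.9 -2.5 57.1] rows>= 0.9143234312605663 0.9157473469896508
jaw now 97.67 rz 0.07
```

View pics/w8.png

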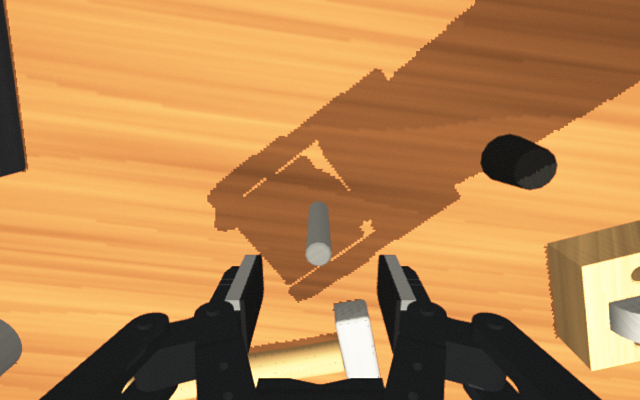

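The second dowel's top, at (318,252), is nearly centred. Small correction, then descend and grip.

Request:
carry_out(plan=[{"x": -2, "y": -2, "z": 15, "rx": 0, "ry": 0, "rz": 0, "hand": 60}, {"x": 0, "y": 0, "z": 25, "rx": 0, "ry": 0, "rz": 0, "hand": 60}, {"x": 0, "y": 0, "z": 18, "rx": 0, "ry": 0, "rz": 0, "hand": 60}, {"x": 0, "y": 0, "z": 0, "rx": 0, "ry": 0, "rz": 0, "hand": 60}, {"x": 0, "y": 0, "z": 0, "rx": 0, "ry": 0, "rz": 0, "hand": 25}, {"x": 0, "y": 0, "z": 0, "rx": 0, "ry": 0, "rz": 0, "hand": 18}, {"x": 0, "y": 0, "z": 0, "rx": 0, "ry": 0, "rz": 0, "hand": 10}, {"x": 0, "y": 0, "z": 0, "rx": 0, "ry": 0, "rz": 0, "hand": 5}, {"x": 0, "y": 0, "z": 0, "rx": 0, "ry": 0, "rz": 0, "hand": 5}, {"x": 0, "y": 0, "z": 0, "rx": 0, "ry": 0, "rz": 0, "hand": 5}, {"x": 0, "y": 0, "z": -15, "rx": 0, "ry": 0, "rz": 0, "hand": 5}, {"x": 0, "y": 0, "z": -40, "rx": 0, "ry": 0, "rz": 0, "hand": 5}, {"x": 0, "y": 0, "z": -40, "rx": 0, "ry": 0, "rz": 0, "hand": 5}, {"x": 0, "y": 0, "z": -15, "rx": 0, "ry": 0, "rz": 0, "hand": 5}, {"x": 0, "y": 0, "z": 0, "rx": 0, "ry": 0, "rz": 0, "hand": 5}])

```text
time: 12.78
eef_pos: [509.7, -378.7, 228.7]
ee_rot: [-0.211, 3.134, -0.002]
wrist_force: [0.5, 0.7, -1.1]
finger_gap: 12.7
```

```bash
python3 - <<'E'
from h import *
go((499.5,-11,215),97.6)
E
```

```text
t 12.78 tcp [ 509.7 -378.7  228.7] F [ 0.5  0.7 -1.1] M [ 0.05  0.   -0.04] gap 12.7 j [-0.8   0.27  1.74 -0.    1.13 -2.5 ]
xax [-0.991 -0.134 -0.001] yax [-0.134  0.991 -0.001] zax [ 0.001 -0.001 -1.   ]
shift tool axes (before turn) [-39.1 365.7  13.3] rows>= 5.851845264909592 5.889081400393776
jaw now 97.7 rz 0.1
```

Request:
carry_out(plan=[{"x": -2, "y": 20, "z": 0, "rx": 0, "ry": 0, "rz": 0, "hand": 5}, {"x": -5, "y": 45, "z": 0, "rx": 0, "ry": 0, "rz": 0, "hand": 5}, {"x": -5, "y": 50, "z": 0, "rx": 0, "ry": 0, "rz": 0, "hand": 5}, {"x": -6, "y": 50, "z": 0, "rx": 0, "ry": 0, "rz": 0, "hand": 5}, {"x": -5, "y": 50, "z": 0, "rx": 0, "ry": 0, "rz": 0, "hand": 5}, {"x": -5, "y": 50, "z": 0, "rx": 0, "ry": 0, "rz": 0, "hand": 5}, {"x": -5, "y": 50, "z": 0, "rx": 0, "ry": 0, "rz": 0, "hand": 5}, {"x": -4, "y": 33, "z": 3, "rx": 0, "ry": 0, "rz": 0, "hand": 5}, {"x": -2, "y": 17, "z": 10, "rx": 0, "ry": 0, "rz": 0, "hand": 5}, {"x": 0, "y": 0, "z": 0, "rx": 0, "ry": 0, "rz": 0, "hand": 5}, {"x": 0, "y": 0, "z": 0, "rx": 0, "ry": 0, "rz": 0, "hand": 5}])

```text
time: 14.15
eef_pos: [499.2, -12.3, 214.3]
ee_rot: [0.21, -3.133, 0.0]
wrist_force: [1.1, 0.5, -0.9]
finger_gap: 12.7
```

```bash
python3 - <<'E'
from h import *
info();shot('wrist','w9');L=load('w9');P=cloud(L)
m=np.zeros((400,640),bool);m[225:325,300:342]=1
Q=P[m];Q=Q[np.isfinite(Q[:,2])&(Q[:,2]>90)];zt=Q[:,2].max();print('z',zt)
for z in(115,130,145,160):
    q=Q[abs(Q[:,2]-z)<4]; print(z,np.median(q,0).round(1),np.percentile(q[:,0],3).round(1))
b=np.array([499.3,-12.1]);
m=(P[...,2]>44)&(P[...,2]<55);m[:,:200]=0;m[:,430:]=0;m[300:]=0
cn=max(cv2.findContours(m.astype(np.uint8),cv2.RETR_EXTERNAL,cv2.CHAIN_APPROX_NONE)[0],key=cv2.contourArea)[:,0]
print('top rect',cv2.minAreaRect(onz(L,cn,50)[:,:2].astype(np.float32)))
E
```

```text
t 14.15 tcp [499.2 -12.3 214.3] F [ 1.1  0.5 -0.9] M [-0.04 -0.04 -0.02] gap 12.7 j [-0.23 -0.01  2.08 -0.    1.07 -1.93]
xax [-0.991 -0.133  0.001] yax [-0.133  0.991 -0.   ] zax [-0.001 -0.    -1.   ]
z 180.74737363563588
115 [493.1 -13.9 115.1] 492.0
130 [493.2 -14.3 130.2] 491.9
145 [492.7 -14.3 146. ] 486.1
160 [492.7 -13.9 159.9] 486.0
top rect ((525.1243896484375, -8.834049224853516), (99.2933120727539, 100.67994689941406), 7.6963887214660645)
```

View pics/w9.png

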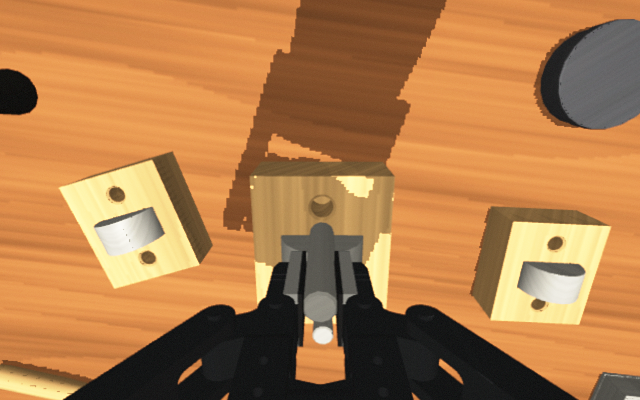

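Request:
carry_out(plan=[{"x": -0.7, "y": 1.7, "z": 15, "rx": 0, "ry": 0, "rz": 0, "hand": 5}, {"x": 0, "y": 0, "z": 20, "rx": 0, "ry": 0, "rz": 0, "hand": 5}, {"x": 0, "y": 0, "z": 9, "rx": 0, "ry": 0, "rz": 0, "hand": 5}, {"x": 0, "y": 0, "z": 5, "rx": 0, "ry": 0, "rz": 0, "hand": 5}, {"x": 0, "y": 0, "z": 5, "rx": 0, "ry": 0, "rz": 0, "hand": 5}, {"x": 0, "y": 0, "z": 0, "rx": 0, "ry": 0, "rz": 0, "hand": 5}])

```text
time: 14.95
eef_pos: [500.0, -10.2, 160.9]
ee_rot: [-0.211, 3.134, -0.001]
wrist_force: [0.3, -1.4, -2.5]
finger_gap: 12.6
```

```bash
python3 - <<'E'
from h import *
info();shot('wrist','w10')
cv2.imwrite('pics/w10c.png',cv2.resize(load('w10')['p'][130:330,220:420],None,fx=3,fy=3,interpolation=cv2.INTER_CUBIC))
E
```

```text
t 14.95 tcp [500.  -10.2 160.9] F [ 0.3 -1.4 -2.5] M [-0.43 -0.01  0.04] gap 12.6 j [-0.22  0.07  2.11 -0.    0.96 -1.93]
xax [-0.991 -0.134 -0.   ] yax [-0.134  0.991 -0.001] zax [ 0.    -0.001 -1.   ]
```

View pics/w10c.png

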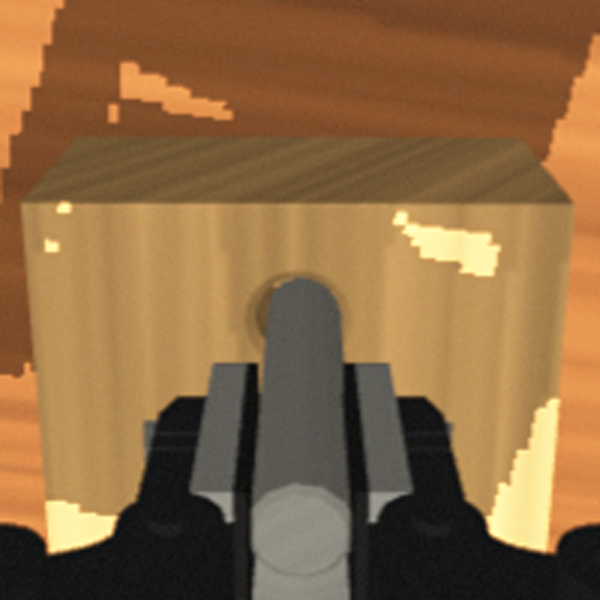

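Request:
carry_out(plan=[{"x": 0, "y": -0.6, "z": 5, "rx": 0, "ry": 0, "rz": 0, "hand": 5}, {"x": 0, "y": 0, "z": 7, "rx": 0, "ry": 0, "rz": 0, "hand": 5}, {"x": 0, "y": 0, "z": 7, "rx": 0, "ry": 0, "rz": 0, "hand": 5}, {"x": 0, "y": 0, "z": 1, "rx": 0, "ry": 0, "rz": 0, "hand": 5}, {"x": 0, "y": 0, "z": 0, "rx": 0, "ry": 0, "rz": 0, "hand": 5}])

```text
time: 15.62
eef_pos: [499.7, -10.5, 140.5]
ee_rot: [0.211, -3.134, -0.0]
wrist_force: [-0.2, -1.0, -0.9]
finger_gap: 12.8
```

```bash
python3 - <<'E'
from h import *
info()
E
```

```text
t 15.62 tcp [499.7 -10.5 140.5] F [-0.2 -1.  -0.9] M [-0.29 -0.05  0.02] gap 12.8 j [-0.22  0.11  2.12 -0.    0.92 -1.93]
xax [-0.991 -0.134  0.001] yax [-0.134  0.991  0.   ] zax [-0.001  0.    -1.   ]
```

Request:
carry_out(plan=[{"x": 0, "y": 0, "z": 1, "rx": 0, "ry": 0, "rz": 0, "hand": 20}, {"x": 0, "y": 0, "z": 0, "rx": 0, "ry": 0, "rz": 0, "hand": 40}, {"x": 0, "y": 0, "z": 0, "rx": 0, "ry": 0, "rz": 0, "hand": 45}, {"x": 0, "y": 0, "z": -15, "rx": 0, "ry": 0, "rz": 0, "hand": 45}, {"x": 0, "y": 0, "z": -35, "rx": 0, "ry": 0, "rz": 0, "hand": 45}, {"x": 0, "y": 0, "z": -45, "rx": 0, "ry": 0, "rz": 0, "hand": 20}, {"x": 0, "y": 0, "z": 0, "rx": 0, "ry": 0, "rz": 0, "hand": 20}])

```text
time: 16.5
eef_pos: [502.4, -10.9, 240.8]
ee_rot: [-0.21, 3.124, -0.005]
wrist_force: [0.3, 0.0, -0.3]
finger_gap: 17.1
```

```bash
python3 - <<'E'
from h import *
info();shot('wrist','w11');P=cloud(load('w11'))
m=((P[...,2]>88)&(P[...,2]<99)).astype(np.uint8)
n,lab,st,ce=cv2.connectedComponentsWithStats(m)
for i in range(1,n):
    if st[i,4]>60: print(st[i],ce[i].round(1),np.median(P[lab==i],0).round(1))
P=cloud(load('w1'))
m=np.zeros((400,640),bool);m[210:345,500:630]=1
p=load('w1')['p'].astype(int);bl=m&(p[...,0]>p[...,2]+60)&np.isfinite(P[...,2])
for lo,hi in((5,30),(30,90),(90,150)):
    q=P[bl&(P[...,2]>lo)&(P[...,2]<hi)];print('blue',lo,q.min(0).round(),q.max(0).round())
E
```

```text
t 16.5 tcp [502.4 -10.9 240.8] F [ 0.3  0.  -0.3] M [ 0.06 -0.03  0.02] gap 17.1 j [-0.22 -0.04  2.06  0.    1.11 -1.93]
xax [-0.991 -0.134 -0.01 ] yax [-0.134  0.991 -0.004] zax [ 0.011 -0.002 -1.   ]
[312 196  21  22 357] [321.7 206.5] [498.7 -12.   93.2]
[312 293  19  19 297] [321.2 302.1] [571.3  -2.5  93. ]
blue 5 [513. 360.   5.] [615. 531.  30.]
blue 30 [516. 380.  30.] [648. 523.  90.]
blue 90 [516. 373.  90.] [580. 410. 139.]
```

View pics/w11.png

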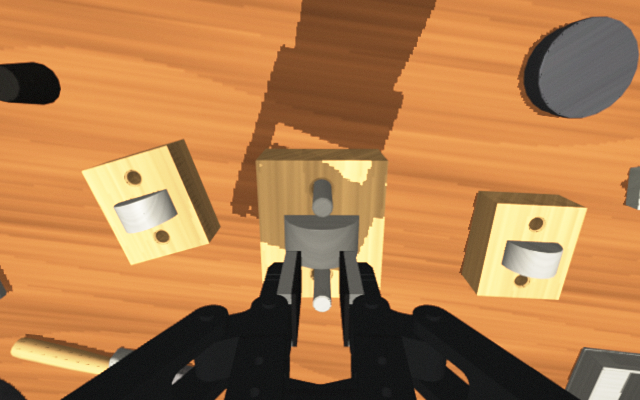

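Both dowels stand at z = 93 mm, at (322,206) and (321,302), fully in their bores. Now I'll turn the wrist round to view the dial face from the far side.

Request:
carry_out(plan=[{"x": 0, "y": 0, "z": -10, "rx": 0, "ry": 0, "rz": 10.4, "hand": 20}, {"x": 0, "y": 0, "z": -10, "rx": 0, "ry": 0, "rz": 10.4, "hand": 20}, {"x": 0, "y": 0, "z": 0, "rx": 0, "ry": 0, "rz": 10.4, "hand": 20}, {"x": 0, "y": 0, "z": 0, "rx": 0, "ry": 0, "rz": 10.4, "hand": 20}, {"x": 0, "y": 0, "z": 0, "rx": 0, "ry": 0, "rz": 10.4, "hand": 20}, {"x": 0, "y": 0, "z": 0, "rx": 0, "ry": 0, "rz": 10.4, "hand": 20}, {"x": 0, "y": 0, "z": 0, "rx": 0, "ry": 0, "rz": 10.4, "hand": 20}, {"x": 0, "y": 0, "z": 0, "rx": 0, "ry": 0, "rz": 10.4, "hand": 20}, {"x": 0, "y": 0, "z": 0, "rx": 0, "ry": 0, "rz": 10.4, "hand": 20}, {"x": 0, "y": 0, "z": 0, "rx": 0, "ry": 0, "rz": 10.4, "hand": 20}, {"x": 0, "y": 0, "z": 0, "rx": 0, "ry": 0, "rz": 10.4, "hand": 20}, {"x": 0, "y": 0, "z": 0, "rx": 0, "ry": 0, "rz": 10.4, "hand": 20}, {"x": 0, "y": 0, "z": 0, "rx": 0, "ry": 0, "rz": 10.4, "hand": 20}, {"x": 0, "y": 0, "z": 0, "rx": 0, "ry": 0, "rz": 10.4, "hand": 20}, {"x": 0, "y": 0, "z": 0, "rx": 0, "ry": 0, "rz": 10.4, "hand": 20}, {"x": 0, "y": 0, "z": 0, "rx": 0, "ry": 0, "rz": 10.4, "hand": 20}, {"x": 0, "y": 0, "z": 0, "rx": 0, "ry": 0, "rz": 10.4, "hand": 20}, {"x": 0, "y": 0, "z": 0, "rx": 0, "ry": 0, "rz": 10.4, "hand": 20}])

```text
time: 18.8
eef_pos: [499.1, -10.3, 253.6]
ee_rot: [-3.141, -0.004, 0.004]
wrist_force: [-0.1, -0.4, -0.5]
finger_gap: 17.1
```

```bash
python3 - <<'E'
from h import *
go((600,285,215),-90)
E
```

```text
t 18.8 tcp [499.1 -10.3 253.6] F [-0.1 -0.4 -0.5] M [ 0.03 -0.01  0.01] gap 17.1 j [-0.22 -0.06  2.05  0.    1.15  1.34]
xax [ 1.     0.003 -0.003] yax [ 0.003 -1.    -0.001] zax [-0.003  0.001 -1.   ]
shift tool axes (before turn) [ 101.7 -295.    38.5] rows>= 4.72026126652578 5.030924079150367
jaw now -89.85 rz 0.15
```

Request:
carry_out(plan=[{"x": 6, "y": -18, "z": 0, "rx": 0, "ry": 0, "rz": 0, "hand": 20}, {"x": 14, "y": -40, "z": 4, "rx": 0, "ry": 0, "rz": 0, "hand": 20}, {"x": 16, "y": -48, "z": 6, "rx": 0, "ry": 0, "rz": 0, "hand": 20}, {"x": 17, "y": -50, "z": 6, "rx": 0, "ry": 0, "rz": 0, "hand": 20}, {"x": 17, "y": -50, "z": 6, "rx": 0, "ry": 0, "rz": 0, "hand": 20}, {"x": 16, "y": -45, "z": 6, "rx": 0, "ry": 0, "rz": 0, "hand": 20}, {"x": 11, "y": -30, "z": 6, "rx": 0, "ry": 0, "rz": 0, "hand": 20}, {"x": 5, "y": -14, "z": 4, "rx": 0, "ry": 0, "rz": 0, "hand": 20}, {"x": 0, "y": 0, "z": 0, "rx": 0, "ry": -8, "rz": 0, "hand": 20}, {"x": 0, "y": 0, "z": 0, "rx": 0, "ry": -8, "rz": 0, "hand": 20}, {"x": 0, "y": 0, "z": 0, "rx": 0, "ry": -8, "rz": 0, "hand": 20}, {"x": 0, "y": 0, "z": 0, "rx": 0, "ry": -8, "rz": 0, "hand": 20}, {"x": 0, "y": 0, "z": 0, "rx": 0, "ry": -8, "rz": 0, "hand": 20}, {"x": 0, "y": 0, "z": 0, "rx": 0, "ry": 0, "rz": 0, "hand": 20}, {"x": 0, "y": 0, "z": 0, "rx": 0, "ry": 0, "rz": 0, "hand": 20}])

```text
time: 20.68
eef_pos: [599.1, 285.0, 216.7]
ee_rot: [2.95, 0.012, -1.072]
wrist_force: [0.3, 0.9, 0.4]
finger_gap: 17.1
```

```bash
python3 - <<'E'
from h import *
info();shot('wrist','w12')
E
```

```text
t 20.68 tcp [599.1 285.  216.7] F [0.3 0.9 0.4] M [ 0.   -0.26 -0.06] gap 17.1 j [0.25 0.59 1.4  0.16 1.82 1.8 ]
xax [ 0.767  0.006 -0.642] yax [ 0.008 -1.     0.   ] zax [-0.642 -0.005 -0.767]
```

View pics/w12.png

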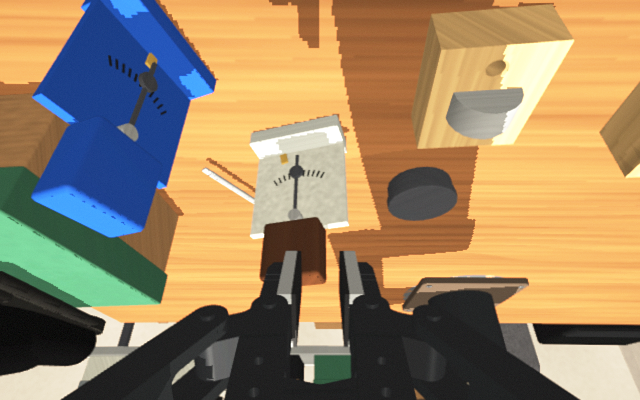

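```bash
python3 - <<'E'
from h import *
cv2.imwrite('pics/w12c.png',cv2.resize(load('w12')['p'][110:235,240:360],None,fx=5,fy=4.8,interpolation=cv2.INTER_CUBIC))
E
```

```text
(no output)
```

View pics/w12c.png

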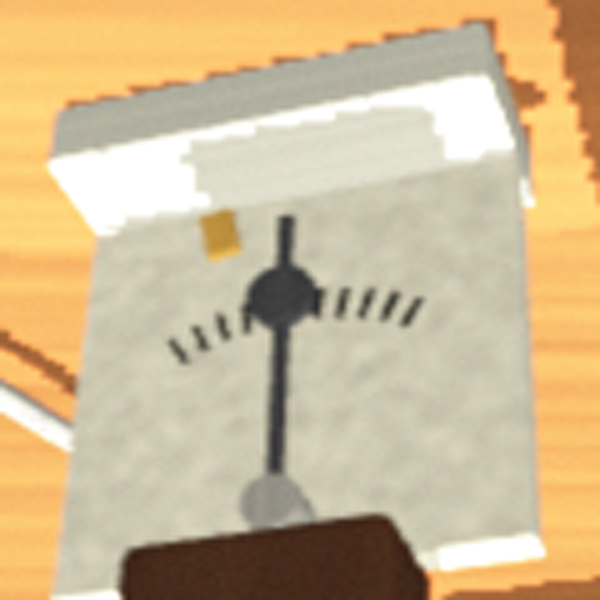

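```bash
python3 - <<'E'
from h import *
L=load('w12');P=cloud(L)
q=P[178:205,262:340].reshape(-1,3);
hs=q[np.isfinite(q[:,2])]
c=np.median(hs,0);
for _ in range(3):
    c=hs.mean(0);n=np.linalg.svd(hs-c)[2][2];r=(hs-c)@n;hs=hs[abs(r)<2]
n*=np.sign(n[0]);print('plane c',c,'n',n,'yaw',np.degrees(np.arctan2(n[1],n[0])),'res',r.std())
px=lambda a:(240+a[0]/5-0.4,110+a[1]/4.8-0.4)
names=['pivot','tip','tab','tabTL','tabTR','tabBL','tabBR','dialBL','dialBR','dialTL','dialTR','bob']
uv=[px(a) for a in [(268,500),(287,217),(221,235),(203,218),(233,210),(209,262),(241,252),(97,235),(520,152),(55,595),(545,548),(281,296)]]
o,d=ray(L,uv)
yw=np.radians(17.5)
nn=np.array([np.cos(yw),np.sin(yw),0]);t=np.array([-np.sin(yw),np.cos(yw),0])
for off in(1,3):
    p=o+d*(((c-o)@nn+off)/(d@nn))[:,None]
    Y=p@t;print('off',off)
    for a,b,z in zip(names,Y,p[:,2]):print(a,round(b-Y[0],1),round(z,1))
    y0,z0=Y[0],84
    for k in(1,2):
      v=np.array([Y[k]-Y[0],p[k,2]-p[0,2]]);v2=np.array([Y[k]-(Y[7]+Y[8])/2,p[k,2]-84]);print(names[k],np.arctan2(v[0],-v[1]),np.hypot(*v),np.arctan2(v2[0],-v2[1]),np.hypot(*v2))
print(t@c)
g=np.array([462.5,299.5,0]);print('gauge origin along t',t@g, 'dial mid', (Y[7]+Y[8])/2,'pivot',Y[0])
E
```

```text
plane c [460.94151843 298.86447059  58.50594478] n [ 0.95672647  0.29098118 -0.00209929] yaw 16.916745524566565 res 0.5469112695826106
off 1
pivot 0.0 80.2
tip -1.1 19.8
tab 11.5 21.1
tabTL 15.3 16.1
tabTR 9.5 15.6
tabBL 13.4 27.0
tabBR 7.4 26.1
dialBL 36.4 15.2
dialBR -43.9 15.1
dialTL 36.1 92.4
dialTR -44.7 96.3
bob -0.6 38.0
tip -0.018090621083640866 60.35716841905028 0.041572474945993095 64.23550363248349
tab 0.1917846452042719 60.16599908783317 0.2375714369807741 64.71324512343512
off 3
pivot 0.0 81.4
tip -1.1 21.6
tab 11.4 22.9
tabTL 15.1 17.9
tabTR 9.4 17.4
tabBL 13.3 28.7
tabBR 7.3 27.8
dialBL 36.1 17.0
dialBR -43.6 16.9
dialTL 35.8 93.6
dialTR -44.3 97.4
bob -0.6 39.6
tip -0.01809062108364162 59.823685748945074 0.04237127641070981 62.468147935518076
tab 0.191784645204272 59.634206118022576 0.24205838877668037 62.974966818277686
146.42432375092406
gauge origin along t 146.56179447836766 dial mid 146.848216518889 pivot 150.57646835916205
```

The dial shows the pointer plumb with its tip at crop (287,217), and the brass tab at (221,235), towards +y. First estimate of the index is about 0.21 rad. I'll take a second, closer view to confirm.

Request:
carry_out(plan=[{"x": 0, "y": 20, "z": 10, "rx": 0, "ry": 0, "rz": 0, "hand": 20}, {"x": 0, "y": 30, "z": 25, "rx": 0, "ry": 0, "rz": 0, "hand": 20}, {"x": 0, "y": 10, "z": 5, "rx": 0, "ry": 0, "rz": 0, "hand": 20}, {"x": 0, "y": 0, "z": 0, "rx": 0, "ry": 0, "rz": 0, "hand": 20}])

```text
time: 21.22
eef_pos: [574.2, 225.0, 187.0]
ee_rot: [2.95, 0.012, -1.072]
wrist_force: [-0.3, 1.0, -0.7]
finger_gap: 17.2
```

```bash
python3 - <<'E'
from h import *
info();shot('wrist','w13')
E
```

```text
t 21.23 tcp [574.2 225.  187. ] F [-0.3  1.  -0.7] M [ 0.05 -0.27 -0.03] gap 17.2 j [0.18 0.54 1.54 0.11 1.75 1.72]
xax [ 0.767  0.006 -0.642] yax [ 0.008 -1.    -0.   ] zax [-0.642 -0.005 -0.767]
```

View pics/w13.png

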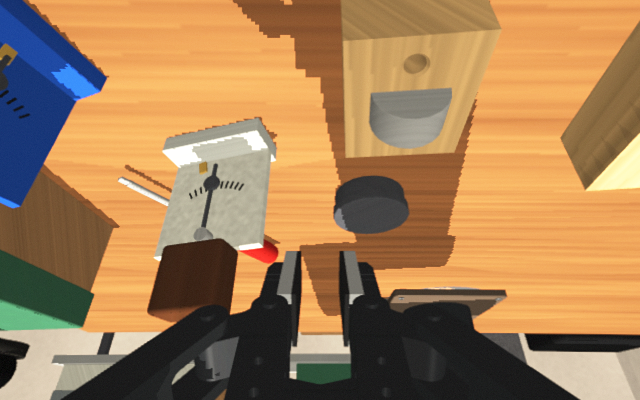

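```bash
python3 - <<'E'
from h import *
def tab(L,box):
    x0,x1,y0,y1=box;h=cv2.cvtColor(L['p'],cv2.COLOR_BGR2HSV);m=np.zeros((400,640),np.uint8)
    m[y0:y1,x0:x1]=((h[...,0]>13)&(h[...,0]<30)&(h[...,1]>130)&(h[...,2]>120))[y0:y1,x0:x1]
    n,l,s,c=cv2.connectedComponentsWithStats(m);i=1+s[1:,4].argmax();return c[i],s[i]
A=load('w12');B=load('w13')
print(tab(A,(270,300,148,172)),tab(B,(190,215,158,180)))
cv2.imwrite('pics/w13c.png',cv2.resize(B['p'][130:250,160:280],None,fx=5,fy=5,interpolation=cv2.INTER_CUBIC))
E
```

```text
(array([283.68627451, 158.56862745]), array([281, 154,   7,  10,  51], dtype=int32)) (array([202.67532468, 167.41558442]), array([199, 162,   8,  12,  77], dtype=int32))
```

View pics/w13c.png

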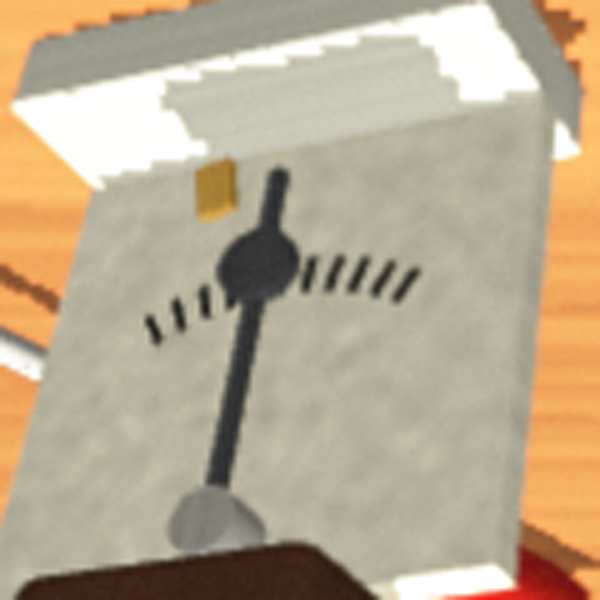

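```bash
python3 - <<'E'
from h import *
A=load('w12');B=load('w13')
def tri(a,b):
    oa,da=ray(A,[a]);ob,db=ray(B,[b]);da=da[0]/np.linalg.norm(da);db=db[0]/np.linalg.norm(db)
    s=np.linalg.lstsq(np.c_[da,-db],ob-oa,rcond=None)[0];p,q=oa+da*s[0],ob+db*s[1];return (p+q)/2,np.linalg.norm(p-q)
yw=np.radians(17.3);n=np.array([np.cos(yw),np.sin(yw),0]);t=np.array([-np.sin(yw),np.cos(yw),0])
c=np.array([460.94,298.86,0])
out={}
for k,a,b in[('tab',(283.7,158.6),(202.7,167.4)),('tip',(297,154.4),(215.6,163.6)),('bob',(240+281/5-.4,110+296/4.8-.4),(160+258/5-.4,130+265/5-.4)),('cap',(293.2,213.8),(199,233.6)),('dBR',(343.6,141.3),(268.6,148.4)),('dBL',(259,158.6),(179.6,167))]:
    p,r=tri(a,b);out[k]=p;print(k,p.round(1),'gap',round(r,2),'n',round((p-c)@n,1),'t',round((p-c)@t,1))
for L in(A,B):
    uv={'A':[(283.7,158.6),(297,154.4)],'B':[(202.7,167.4),(215.6,163.6)]}['A' if L is A else 'B']
    for off in(3,5,7):
        o,d=ray(L,uv);p=o+d*(((c-o)@n+off)/(d@n))[:,None];print(off,((p-c)@t).round(2),p[:,2].round(1),'angle from dy',np.arcsin(np.diff(-((p-c)@t))/60),'dz',np.diff(p[:,2]))
E
```

```text
tab [458.7 314.7  22.4] gap 0.26 n 2.5 t 15.8
tip [466.8 302.4  24.6] gap 0.28 n 6.7 t 1.6
bob [466.6 302.9  42.3] gap 0.21 n 6.6 t 2.1
cap [469.2 303.2  85.2] gap 0.02 n 9.2 t 1.7
dBR [473.8 262.   15.3] gap 0.01 n 1.3 t -39.0
dBL [444.6 339.7  11.3] gap 0.13 n -3.5 t 43.8
3 [15.6  3.1] [22.9 21.1] angle from dy [0.20998195] dz [-1.80357126]
5 [14.7   2.31] [24.7 22.9] angle from dy [0.20808435] dz [-1.7875095]
7 [13.8   1.52] [26.4 24.7] angle from dy [0.20618751] dz [-1.77144773]
3 [15.52  4.37] [22.6 21.4] angle from dy [0.18693688] dz [-1.23202734]
5 [13.87  2.84] [24.4 23.2] angle from dy [0.18486914] dz [-1.21855621]
7 [12.22  1.31] [26.3 25.1] angle from dy [0.18280221] dz [-1.20508508]
```

Request:
carry_out(plan=[{"x": 0, "y": 0, "z": 0, "rx": -6.4, "ry": 0, "rz": -7.7, "hand": 20}, {"x": 0, "y": 0, "z": 0, "rx": -6.4, "ry": 0, "rz": -7.7, "hand": 20}, {"x": 0, "y": 0, "z": 0, "rx": -6.4, "ry": 0, "rz": -7.7, "hand": 20}, {"x": 0, "y": 0, "z": 0, "rx": -6.4, "ry": 0, "rz": -7.7, "hand": 20}, {"x": 7, "y": -15, "z": -7, "rx": 0, "ry": 0, "rz": 0, "hand": 20}, {"x": 11, "y": -25, "z": -11, "rx": 0, "ry": 0, "rz": 0, "hand": 20}, {"x": 7, "y": -15, "z": -7, "rx": 0, "ry": 0, "rz": 0, "hand": 20}, {"x": 0, "y": 0, "z": 0, "rx": 0, "ry": 0, "rz": 0, "hand": 20}, {"x": 0, "y": 0, "z": 0, "rx": 0, "ry": 0, "rz": 0, "hand": 20}])

```text
time: 22.4
eef_pos: [565.4, 289.6, 189.5]
ee_rot: [2.58, 0.953, -0.939]
wrist_force: [0.3, 0.3, -0.3]
finger_gap: 17.4
```

```bash
python3 - <<'E'
from h import *
info();shot('wrist','w14');print(load('w14')['T'].round(2).tolist())
E
```

```text
t 22.4 tcp [565.4 289.6 189.5] F [ 0.3  0.3 -0.3] M [ 0.21 -0.22  0.03] gap 17.4 j [ 0.37  0.58  1.48 -0.21  1.75  1.27]
xax [ 0.582  0.499 -0.642] yax [ 0.649 -0.76  -0.003] zax [-0.49  -0.415 -0.767]
[[0.65, -0.4, -0.65, 644.61], [-0.76, -0.35, -0.55, 357.02], [-0.0, 0.85, -0.53, 192.65], [0.0, 0.0, 0.0, 1.0]]
```

View pics/w14.png

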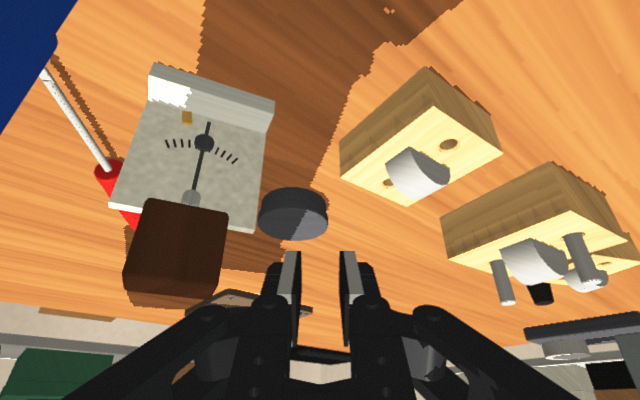

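```bash
python3 - <<'E'
from h import *
A=load('w14')
cv2.imwrite('pics/w14c.png',cv2.resize(A['p'][90:210,140:260],None,fx=5,fy=5,interpolation=cv2.INTER_CUBIC))
h=cv2.cvtColor(A['p'],cv2.COLOR_BGR2HSV);m=np.zeros((400,640),np.uint8)
m[105:130,178:200]=((h[...,0]>13)&(h[...,0]<30)&(h[...,1]>130)&(h[...,2]>120))[105:130,178:200]
n,l,s,c=cv2.connectedComponentsWithStats(m);print(s,c)
E
```

```text
[[     0      0    640    400 255881]
 [   182    111     10     14    119]] [[319.56176504 199.53815641]
 [186.68907563 117.45378151]]
```

View pics/w14c.png

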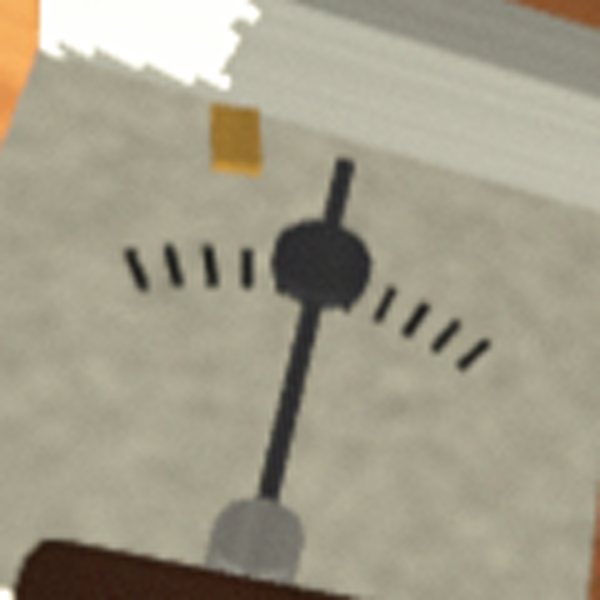

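```bash
python3 - <<'E'
from h import *
A=load('w14');P=cloud(A)
q=P[138:190,170:230].reshape(-1,3);q=q[np.isfinite(q[:,2])]
for _ in range(4):
    c=q.mean(0);nv=np.linalg.svd(q-c)[2][2];r=(q-c)@nv;q=q[abs(r)<1.5]
nv*=np.sign(nv[0]);print('n',nv.round(3),np.degrees(np.arctan2(nv[1],nv[0])))
px=lambda a:(140+a[0]/5-.4,90+a[1]/5-.4)
uv=[px(a) for a in [(236,134),(345,160),(322,265),(258,530),(212,104),(260,110),(210,160),(260,164),(268,490)]]
nm=['tab','tip','bob','cap','tl','tr','bl','br','stemroot']
o,d=ray(A,uv)
yw=np.radians(17.2);n=np.array([np.cos(yw),np.sin(yw),0]);t=np.array([-np.sin(yw),np.cos(yw),0]);c=np.array([460.94,298.86,0])
print('plane off here',(q.mean(0)-c)@n)
print('cam t',(o-c)@t)
for off in(0,2,4,6,8):
    p=o+d*(((c-o)@n+off)/(d@n))[:,None];print(off,dict(zip(nm,zip(((p-c)@t).round(1),p[:,2].round(1)))))
E
```

```text
n [0.958 0.286 0.006] 16.62893837078276
plane off here 0.08665957840081467
cam t 1.2462354116132062
0 {'tab': (np.float64(16.4), np.float64(19.1)), 'tip': (np.float64(2.2), np.float64(18.3)), 'bob': (np.float64(2.1), np.float64(37.3)), 'cap': (np.float64(2.3), np.float64(79.1)), 'tl': (np.float64(20.2), np.float64(15.1)), 'tr': (np.float64(14.3), np.float64(13.7)), 'bl': (np.float64(18.6), np.float64(24.8)), 'br': (np.float64(12.5), np.float64(23.2)), 'stemroot': (np.float64(2.3), np.float64(73.3))}
2 {'tab': (np.float64(16.2), np.float64(20.9)), 'tip': (np.float64(2.2), np.float64(20.1)), 'bob': (np.float64(2.1), np.float64(38.9)), 'cap': (np.float64(2.3), np.float64(80.3)), 'tl': (np.float64(20.0), np.float64(16.9)), 'tr': (np.float64(14.1), np.float64(15.6)), 'bl': (np.float64(18.4), np.float64(26.6)), 'br': (np.float64(12.4), np.float64(24.9)), 'stemroot': (np.float64(2.2), np.float64(74.5))}
4 {'tab': (np.float64(16.0), np.float64(22.7)), 'tip': (np.float64(2.2), np.float64(22.0)), 'bob': (np.float64(2.0), np.float64(40.5)), 'cap': (np.float64(2.3), np.float64(81.4)), 'tl': (np.
[... 324 characters left out ...]
4(2.0), np.float64(42.1)), 'cap': (np.float64(2.3), np.float64(82.6)), 'tl': (np.float64(19.6), np.float64(20.6)), 'tr': (np.float64(13.9), np.float64(19.3)), 'bl': (np.float64(18.0), np.float64(30.1)), 'br': (np.float64(12.2), np.float64(28.4)), 'stemroot': (np.float64(2.2), np.float64(77.0))}
8 {'tab': (np.float64(15.7), np.float64(26.4)), 'tip': (np.float64(2.2), np.float64(25.6)), 'bob': (np.float64(2.0), np.float64(43.8)), 'cap': (np.float64(2.3), np.float64(83.8)), 'tl': (np.float64(19.4), np.float64(22.5)), 'tr': (np.float64(13.7), np.float64(21.2)), 'bl': (np.float64(17.8), np.float64(31.8)), 'br': (np.float64(12.1), np.float64(30.2)), 'stemroot': (np.float64(2.2), np.float64(78.2))}
```

The nearly face-on view shows the pointer plumb along its whole length (t = 2.2 mm). The tab centre is 13.8 mm to its +y side, so the index is about 0.232 rad (13.3°). Now going to grasp the gauge.

Request:
carry_out(plan=[{"x": -18, "y": 0, "z": -22, "rx": 0, "ry": 0, "rz": 0, "hand": 20}, {"x": -22, "y": 0, "z": -26, "rx": 0, "ry": 0, "rz": 0, "hand": 20}, {"x": 0, "y": 0, "z": 0, "rx": 0, "ry": 8, "rz": 0, "hand": 20}, {"x": 0, "y": 0, "z": 0, "rx": 0, "ry": 8, "rz": 0, "hand": 20}, {"x": 0, "y": 0, "z": 0, "rx": 0, "ry": 8, "rz": 0, "hand": 20}, {"x": 0, "y": 0, "z": 0, "rx": 0, "ry": 8, "rz": 0, "hand": 20}, {"x": 0, "y": 0, "z": 0, "rx": 0, "ry": 8, "rz": 0, "hand": 60}, {"x": 0, "y": 0, "z": 0, "rx": 0, "ry": 0, "rz": -9.6, "hand": 60}, {"x": 0, "y": 0, "z": 0, "rx": 0, "ry": 0, "rz": -9.6, "hand": 60}, {"x": 0, "y": 0, "z": 0, "rx": 0, "ry": 0, "rz": -9.6, "hand": 60}, {"x": 0, "y": 0, "z": 0, "rx": 0, "ry": 0, "rz": -9.6, "hand": 60}, {"x": 0, "y": 0, "z": 0, "rx": 0, "ry": 0, "rz": -9.6, "hand": 60}, {"x": 0, "y": 0, "z": 0, "rx": 0, "ry": 0, "rz": -9.6, "hand": 60}, {"x": 0, "y": 0, "z": 0, "rx": 0, "ry": 0, "rz": -9.6, "hand": 60}, {"x": 0, "y": 0, "z": 0, "rx": 0, "ry": 0, "rz": 0, "hand": 60}])

```text
time: 24.32
eef_pos: [565.6, 288.9, 252.0]
ee_rot: [-1.855, -2.532, -0.002]
wrist_force: [0.1, 0.6, -0.5]
finger_gap: 51.5
```

```bash
python3 - <<'E'
from h import *
go((463,300,250),17.2)
E
```

```text
t 24.32 tcp [565.6 288.9 252. ] F [ 0.1  0.6 -0.5] M [-0.02 -0.05 -0.01] gap 51.5 j [0.31 0.25 1.72 0.   1.17 0.  ]
xax [-0.301  0.953  0.003] yax [ 0.953  0.302 -0.001] zax [-0.001  0.003 -1.   ]
shift tool axes (before turn) [ 41.5 -94.4   2.2] rows>= 1.5111092247809963 1.651025181034269
jaw now 17.55 rz 0.35
```

Request:
carry_out(plan=[{"x": 10, "y": -20, "z": 0, "rx": 0, "ry": 0, "rz": 0, "hand": 60}, {"x": 20, "y": -50, "z": 0, "rx": 0, "ry": 0, "rz": 0.3, "hand": 60}, {"x": 11.5, "y": -24.4, "z": 0, "rx": 0, "ry": 0, "rz": 0, "hand": 60}, {"x": 0, "y": 0, "z": 0, "rx": 0, "ry": 0, "rz": 0, "hand": 60}, {"x": 0, "y": 0, "z": 0, "rx": 0, "ry": 0, "rz": 0, "hand": 60}])

```text
time: 24.95
eef_pos: [463.7, 300.5, 252.7]
ee_rot: [-1.86, -2.529, -0.004]
wrist_force: [0.3, -0.3, 0.2]
finger_gap: 51.1
```

```bash
python3 - <<'E'
from h import *
s,R=info();shot('wrist','w15');L=load('w15');P=cloud(L)
m=((P[...,2]>130)&(P[...,2]<142)).astype(np.uint8);m[:,:200]=0;m[:,440:]=0
n,l,st,ce=cv2.connectedComponentsWithStats(m);i=1+st[1:,4].argmax();print(st[i],ce[i])
cn=max(cv2.findContours((l==i).astype(np.uint8),cv2.RETR_EXTERNAL,cv2.CHAIN_APPROX_NONE)[0],key=cv2.contourArea)[:,0]
X=onz(L,cn,137);r=cv2.minAreaRect(X[:,:2].astype(np.float32));print(r)
c=np.array([*r[0],137.]);print('in tool',R.T@(c-s['eef_pos']))
E
```

```text
t 24.95 tcp [463.7 300.5 252.7] F [ 0.3 -0.3  0.2] M [-0.05  0.01  0.04] gap 51.1 j [0.39 0.07 1.93 0.   1.15 0.09]
xax [-0.298  0.955  0.003] yax [0.955 0.298 0.001] zax [ 0.     0.003 -1.   ]
[ 301  188   43   74 2968] [321.47574124 224.21765499]
((462.55023193359375, 303.13848876953125), (23.605247497558594, 45.001739501953125), 16.39691734313965)
in tool [  2.56493461  -0.47703837 115.67560196]
```

View pics/w15.png

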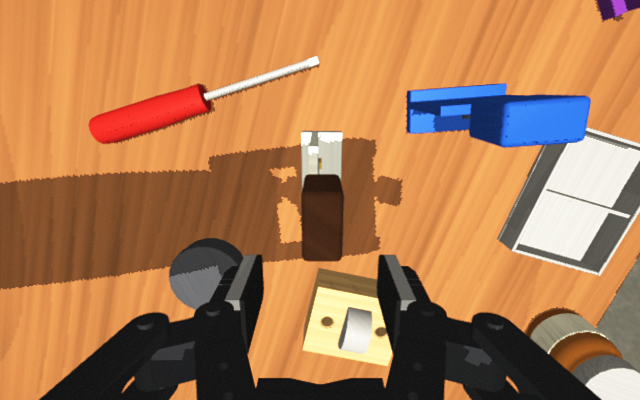

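The handle top at (321,224) is nearly centred, 2.6 mm off along tool x. Correct, descend, grip.

Request:
carry_out(plan=[{"x": 2.5, "y": 0.6, "z": 15, "rx": 0, "ry": 0, "rz": 0.2, "hand": 60}, {"x": 0, "y": 0, "z": 30, "rx": 0, "ry": 0, "rz": 0, "hand": 60}, {"x": 0, "y": 0, "z": 27, "rx": 0, "ry": 0, "rz": 0, "hand": 60}, {"x": 0, "y": 0, "z": 11, "rx": 0, "ry": 0, "rz": 0, "hand": 60}, {"x": 0, "y": 0, "z": 0, "rx": 0, "ry": 0, "rz": 0, "hand": 45}, {"x": 0, "y": 0, "z": 0, "rx": 0, "ry": 0, "rz": 0, "hand": 32}, {"x": 0, "y": 0, "z": 0, "rx": 0, "ry": 0, "rz": 0, "hand": 20}, {"x": 0, "y": 0, "z": 0, "rx": 0, "ry": 0, "rz": 0, "hand": 15}, {"x": 0, "y": 0, "z": 0, "rx": 0, "ry": 0, "rz": 0, "hand": 15}, {"x": 0, "y": 0, "z": 0, "rx": 0, "ry": 0, "rz": 0, "hand": 15}], force=80)

```text
time: 26.25
eef_pos: [463.5, 303.9, 170.6]
ee_rot: [-1.863, -2.529, -0.007]
wrist_force: [1.7, 0.3, 4.1]
finger_gap: 23.2
```

```bash
python3 - <<'E'
from h import *
go((536.5,-5,290),7.5)
shot('wrist','w16')
E
```

```text
t 26.25 tcp [463.5 303.9 170.6] F [1.7 0.3 4.1] M [ 0.07 -0.21 -0.02] gap 23.2 j [0.4  0.17 1.98 0.   0.99 0.09]
xax [-0.296  0.955  0.003] yax [0.955 0.296 0.003] zax [ 0.002  0.004 -1.   ]
shift tool axes (before turn) [-316.2  -21.5 -120.6] rows>= 5.0596308460002515 5.425729346383741
jaw now 17.24 rz 9.74
```

View pics/w16.png

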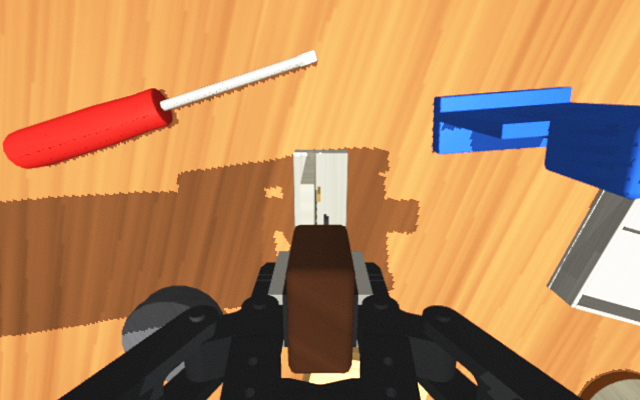

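The handle is gripped (gap 23.2 mm). The wrist view even shows the tab at (319,192) and the pointer at (325,215), edge-on.

```bash
python3 - <<'E'
from h import *
s,R=info();L=load('w16');P=cloud(L)
cv2.imwrite('pics/w16c.png',cv2.resize(L['p'][140:240,270:370],None,fx=6,fy=6,interpolation=cv2.INTER_CUBIC))
m=((P[...,2]>8)&(P[...,2]<20)).astype(np.uint8);m[:,:285]=0;m[:,355:]=0;m[:140]=0;m[230:]=0
n,l,st,ce=cv2.connectedComponentsWithStats(m);i=1+st[1:,4].argmax()
q=P[l==i];print('bar top z',np.median(q[:,2]));T=(q-s['eef_pos'])@R
print('bar in tool: x max',np.percentile(T[:,0],99),'y',np.percentile(T[:,1],[1,99]))
E
```

```text
t 26.3 tcp [463.5 303.9 170.6] F [0.6 0.4 5.8] M [ 0.07 -0.18  0.  ] gap 23.1 j [0.4  0.17 1.98 0.   0.99 0.09]
xax [-0.296  0.955  0.003] yax [0.955 0.296 0.003] zax [ 0.002  0.004 -1.   ]
bar top z 14.471336907030917
bar in tool: x max 37.41277888625871 y [-19.33739099  16.04510462]
```

View pics/w16c.png

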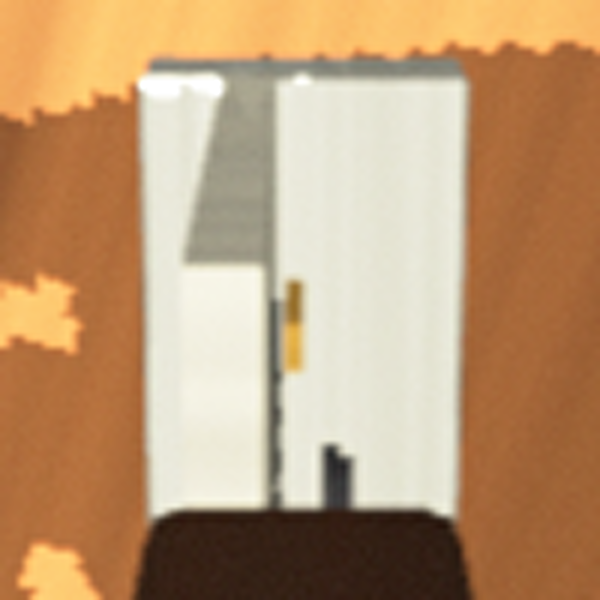

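Request:
carry_out(plan=[{"x": 0, "y": 0, "z": -8, "rx": 0, "ry": 0, "rz": 0, "hand": 15}, {"x": 0, "y": 0, "z": -20, "rx": 0, "ry": 0, "rz": 0, "hand": 15}, {"x": 0, "y": 0, "z": -30, "rx": 0, "ry": 0, "rz": 0, "hand": 15}, {"x": 0, "y": 0, "z": -30, "rx": 0, "ry": 0, "rz": 0, "hand": 15}, {"x": 0, "y": 0, "z": -25, "rx": 0, "ry": 0, "rz": 3, "hand": 15}, {"x": 0, "y": 0, "z": -12, "rx": 0, "ry": 0, "rz": 4, "hand": 15}, {"x": 0, "y": 0, "z": 0, "rx": 0, "ry": 0, "rz": 2.7, "hand": 15}, {"x": 0, "y": 0, "z": 0, "rx": 0, "ry": 0, "rz": 0, "hand": 15}])

```text
time: 27.3
eef_pos: [461.5, 302.7, 292.3]
ee_rot: [-2.067, -2.36, 0.004]
wrist_force: [0.2, 0.8, -3.9]
finger_gap: 22.9
```

```bash
python3 - <<'E'
from h import *
go((536.2,-4.1,290),7.6)
E
```

```text
t 27.3 tcp [461.5 302.7 292.3] F [ 0.2  0.8 -3.9] M [-0.01  0.01  0.03] gap 22.9 j [0.4  0.03 1.89 0.   1.23 0.26]
xax [-0.132  0.991  0.002] yax [ 0.991  0.132 -0.005] zax [-0.005  0.001 -1.   ]
shift tool axes (before turn) [-314.    33.5    1.6] rows>= 5.023580595672766 5.052212996237326
jaw now 7.58 rz -0.02
```

Request:
carry_out(plan=[{"x": -10, "y": 1, "z": 0, "rx": 0, "ry": 0, "rz": 0, "hand": 15}, {"x": -25, "y": 3, "z": 0, "rx": 0, "ry": 0, "rz": 0, "hand": 15}, {"x": -35, "y": 4, "z": 0, "rx": 0, "ry": 0, "rz": 0, "hand": 15}, {"x": -40, "y": 4, "z": 0, "rx": 0, "ry": 0, "rz": 0, "hand": 15}, {"x": -40, "y": 4, "z": 0, "rx": 0, "ry": 0, "rz": 0, "hand": 15}, {"x": -40, "y": 4, "z": 0, "rx": 0, "ry": 0, "rz": 0, "hand": 15}, {"x": -40, "y": 4.5, "z": 0, "rx": 0, "ry": 0, "rz": 0, "hand": 15}, {"x": -35, "y": 4, "z": 0, "rx": 0, "ry": 0, "rz": 0, "hand": 15}, {"x": -28, "y": 3, "z": 0, "rx": 0, "ry": 0, "rz": 0, "hand": 15}, {"x": -15, "y": 1.5, "z": 0, "rx": 0, "ry": 0, "rz": 0, "hand": 15}, {"x": -6, "y": 0.5, "z": 0, "rx": 0, "ry": 0, "rz": 0, "hand": 15}, {"x": 0, "y": 0, "z": 0, "rx": 0, "ry": 0, "rz": 0, "hand": 15}, {"x": 0, "y": 0, "z": 0, "rx": 0, "ry": 0, "rz": 0, "hand": 15}, {"x": 0, "y": 0, "z": 0, "rx": 0, "ry": 0, "rz": 0, "hand": 15}])

```text
time: 29.05
eef_pos: [537.0, -3.0, 293.2]
ee_rot: [-2.067, -2.362, -0.002]
wrist_force: [0.2, 0.2, -3.9]
finger_gap: 23.3
```

```bash
python3 - <<'E'
from h import *
go((536.2,-4.1,260),7.6);s=arm.state();R=Ro.from_rotvec(s['ee_rot']).as_matrix();shot('wrist','w17');L=load('w17');P=cloud(L)
cv2.imwrite('pics/w17c.png',cv2.resize(L['p'][20:300,180:460],None,fx=2.1,fy=2.1,interpolation=cv2.INTER_CUBIC))
T=(P-s['eef_pos'])@R
m=(T[...,2]>148)&(T[...,2]<163);m[:,:270]=0;m[:,370:]=0;m[:130]=0;m[250:]=0
q=T[m];print('bar tool x',np.percentile(q[:,0],[1,50,99]),'y',np.percentile(q[:,1],[1,99]))
q=q[abs(q[:,2]-np.median(q[:,2]))<4];A=np.c_[q[:,:2],np.ones(len(q))];k=np.linalg.lstsq(A,q[:,2],rcond=None)[0];print('bar top plane slope in tool x,y',k)
E
```

```text
t 29.05 tcp [537.   -3.  293.2] F [ 0.2  0.2 -3.9] M [ 0.02  0.01 -0.08] gap 23.3 j [-0.2  -0.01  1.93  0.    1.23 -0.33]
xax [-0.132  0.991  0.003] yax [ 0.991  0.132 -0.001] zax [-0.001  0.003 -1.   ]
shift tool axes (before turn) [-1.1 -0.9 33.2] rows>= 0.5314445513903656 0.5319363055880489
jaw now 7.61 rz 0.01
bar tool x [-12.82432683  16.09499973  37.24762929] y [-19.11016293  16.23256331]
bar top plane slope in tool x,y [ 6.13678057e-03 -4.24226668e-04  1.56137167e+02]
```

View pics/w17c.png

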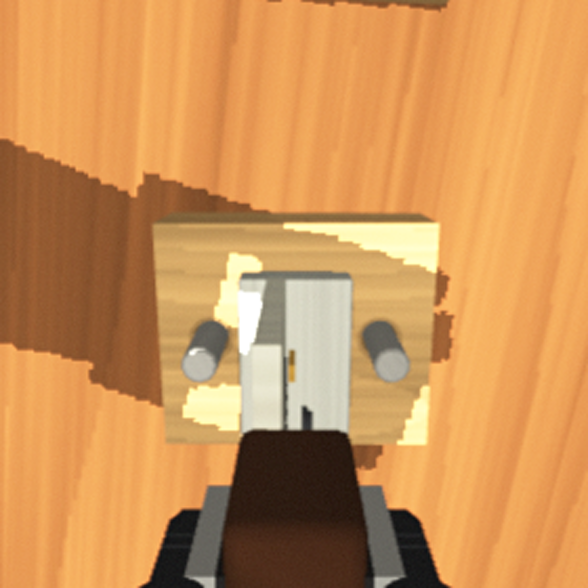

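```bash
python3 - <<'E'
from h import *
s,R=info();L=load('w17');P=cloud(L);T=(P-s['eef_pos'])@R
m=((P[...,2]>88)&(P[...,2]<97)).astype(np.uint8);m[300:]=0
n,l,st,ce=cv2.connectedComponentsWithStats(m);D=[]
for i in range(1,n):
    if 60<st[i,4]<900:
        p=onz(L,[ce[i]],93)[0];print(st[i],p.round(1),'tool',((p-s['eef_pos'])@R).round(1));D.append((p-s['eef_pos'])@R)
print('mid',np.mean(D,0),'bar mid y',(-19.11+16.23)/2)
e=onz(L,[(180+296/2.1,20+278/2.1)],s['eef_pos'][2]-156)[0];print('bar end edge tool',((e-s['eef_pos'])@R).round(1))
E
```

```text
t 29.1 tcp [537.1  -3.1 293.2] F [-1.   0.7 -3.4] M [0.04 0.03 0.01] gap 23.2 j [-0.2  -0.01  1.93  0.    1.23 -0.33]
xax [-0.132  0.991  0.003] yax [ 0.991  0.132 -0.001] zax [-0.001  0.003 -1.   ]
[266 184  18  18 242] [499.5 -11.   93. ] tool [ -3.5 -38.2 200.3]
[357 185  18  17 237] [572.7  -1.4  93. ] tool [ -3.7  35.7 200.2]
mid [ -3.58954363  -1.25228974 200.22921357] bar mid y -1.4399999999999995
bar end edge tool [ 37.4  -0.6 156.1]
```

Gauge and stand agree to about 1.3 mm. The bar is centred between the dowels, and the tab is visible at crop (291,365). Descending.

Request:
carry_out(plan=[{"x": -1.3, "y": 0.2, "z": 8, "rx": 0, "ry": 0, "rz": 0, "hand": 15}, {"x": 0, "y": 0, "z": 14, "rx": 0, "ry": 0, "rz": 0, "hand": 15}, {"x": 0, "y": 0, "z": 11, "rx": 0, "ry": 0, "rz": 0, "hand": 15}, {"x": 0, "y": 0, "z": 5, "rx": 0, "ry": 0, "rz": 0, "hand": 15}, {"x": 0, "y": 0, "z": 2, "rx": 0, "ry": 0, "rz": 0, "hand": 15}, {"x": 0, "y": 0, "z": 0, "rx": 0, "ry": 0, "rz": 0, "hand": 15}, {"x": 0, "y": 0, "z": 0, "rx": 0, "ry": 0, "rz": 0, "hand": 15}])

```text
time: 29.98
eef_pos: [537.8, -5.0, 253.8]
ee_rot: [-2.069, -2.361, -0.003]
wrist_force: [0.4, 0.0, -3.0]
finger_gap: 23.5
```

```bash
python3 - <<'E'
from h import *
s,R=info()
F=[]
for k in range(3):
    shot('wrist','w18');F.append(arm.state()['wrist_force'])
print(np.mean(F,0));L=load('w18');P=cloud(L);T=(P-s['eef_pos'])@R
m=((P[...,2]>88)&(P[...,2]<97)).astype(np.uint8);m[300:]=0
cv2.imwrite('pics/w18c.png',cv2.resize(L['p'][50:330,180:460],None,fx=2.1,fy=2.1,interpolation=cv2.INTER_CUBIC))
E
```

```text
t 29.98 tcp [537.8  -5.  253.8] F [ 0.4  0.  -3. ] M [-0.05 -0.    0.03] gap 23.5 j [-0.2   0.03  1.96  0.    1.15 -0.33]
xax [-0.131  0.991  0.003] yax [0.991 0.131 0.   ] zax [-0.     0.003 -1.   ]
[-0.12176149 -0.20435393 -3.83573688]
```

View pics/w18c.png

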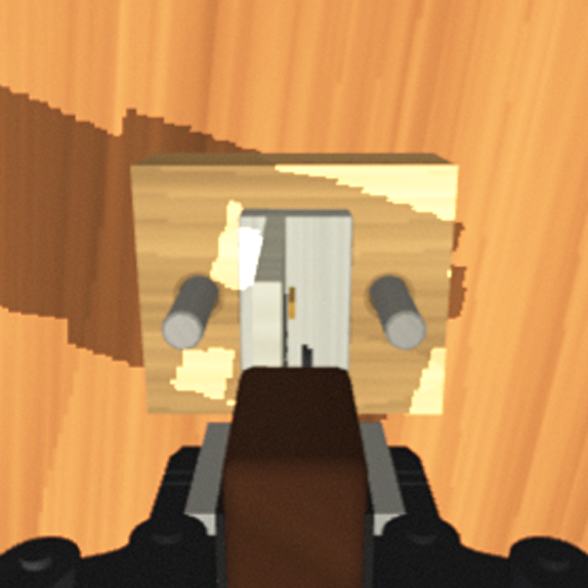

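```bash
cat > chk.py <<'E'
from h import *
import sys
s,R=info();fn=sys.argv[1];shot('wrist',fn);L=load(fn);P=cloud(L);T=(P-s['eef_pos'])@R
m=((P[...,2]>87)&(P[...,2]<98)).astype(np.uint8);m[320:]=0;m[:,290:345]=0
n,l,st,ce=cv2.connectedComponentsWithStats(m);D=[]
for i in range(1,n):
    if 100<st[i,4]<900 and 8<st[i,2]<40:
        p=onz(L,[ce[i]],93)[0];D.append((p-s['eef_pos'])@R);print(st[i],p.round(1),D[-1].round(1))
m=(T[...,2]>148)&(T[...,2]<163);m[:,:270]=0;m[:,370:]=0;m[:100]=0;m[250:]=0
q=T[m];q=q[abs(q[:,2]-np.median(q[:,2]))<4]
print('stand mid',np.mean(D,0).round(2),'bar xmax',np.percentile(q[:,0],99).round(2),'-> origin',(np.percentile(q[:,0],99)-39.6).round(2),'ymid',np.percentile(q[:,1],[1,99]).mean().round(2))
E
python3 chk.py w19
```

```text
t 30.12 tcp [537.7  -4.9 253.6] F [-0.5 -0.8 -3.5] M [0.   0.02 0.03] gap 23.2 j [-0.2   0.03  1.96  0.    1.15 -0.33]
xax [-0.131  0.991  0.003] yax [0.991 0.131 0.   ] zax [-0.     0.003 -1.   ]
[257 196  20  21 334] [499.7 -10.7  93. ] [ -1.2 -38.4 160.6]
[362 196  21  21 334] [572.5  -1.1  93. ] [ -1.2  35.  160.6]
stand mid [ -1.21  -1.72 160.61] bar xmax 37.15 -> origin -2.45 ymid -1.25
```

Request:
carry_out(plan=[{"x": 1.0, "y": -0.5, "z": 1, "rx": 0, "ry": 0, "rz": 0, "hand": 15}, {"x": 0, "y": 0, "z": 2, "rx": 0, "ry": 0, "rz": 0, "hand": 15}, {"x": 0, "y": 0, "z": 2, "rx": 0, "ry": 0, "rz": 0, "hand": 15}, {"x": 0, "y": 0, "z": 2, "rx": 0, "ry": 0, "rz": 0, "hand": 15}, {"x": 0, "y": 0, "z": 1, "rx": 0, "ry": 0, "rz": 0, "hand": 15}, {"x": 0, "y": 0, "z": 0, "rx": 0, "ry": 0, "rz": 0, "hand": 15}, {"x": 0, "y": 0, "z": 0, "rx": 0, "ry": 0, "rz": 0, "hand": 15}])

```text
time: 31.05
eef_pos: [536.9, -4.0, 245.6]
ee_rot: [-2.069, -2.361, -0.003]
wrist_force: [-1.3, 0.7, 0.8]
finger_gap: 23.4
```

```bash
python3 chk.py w20; python3 chk.py w21|head -1;python3 chk.py w22|head -1
```

```text
t 31.05 tcp [536.9  -4.  245.6] F [-1.3  0.7  0.8] M [ 0.08  0.28 -0.03] gap 23.4 j [-0.2   0.04  1.97  0.    1.14 -0.33]
xax [-0.131  0.991  0.003] yax [ 0.991  0.131 -0.   ] zax [-0.001  0.003 -1.   ]
[256 201  21  22 355] [499.7 -10.6  93. ] [ -2.2 -37.7 152.6]
[364 201  22  21 351] [572.4  -0.9  93. ] [ -2.1  35.6 152.6]
stand mid [ -2.16  -1.06 152.57] bar xmax 37.24 -> origin -2.36 ymid -1.61
t 31.1 tcp [536.9  -4.  245.5] F [-1.6  0.1 -0. ] M [0.08 0.35 0.04] gap 23.2 j [-0.2   0.04  1.97  0.    1.14 -0.33]
t 31.15 tcp [536.9  -4.  245.5] F [-0.5  0.6  0.4] M [0.08 0.32 0.  ] gap 23.4 j [-0.2   0.04  1.97  0.    1.14 -0.33]
```

Pressed about 4.6 mm (4.2 N net) and centred to about 0.5 mm. Now rock about the base centre by 13.3° in total.

Request:
carry_out(plan=[{"x": 5.6, "y": 0, "z": 0, "rx": 0, "ry": -1.9, "rz": 0, "hand": 15}, {"x": 5.6, "y": 0, "z": 0, "rx": 0, "ry": -1.9, "rz": 0, "hand": 15}, {"x": 5.6, "y": 0, "z": 0, "rx": 0, "ry": -1.9, "rz": 0, "hand": 15}, {"x": 5.6, "y": 0, "z": 0, "rx": 0, "ry": -1.9, "rz": 0, "hand": 15}, {"x": 5.6, "y": 0, "z": 0, "rx": 0, "ry": -1.9, "rz": 0, "hand": 15}, {"x": 0, "y": 0, "z": 0, "rx": 0, "ry": 0, "rz": 0, "hand": 15}, {"x": 0, "y": 0, "z": 0, "rx": 0, "ry": 0, "rz": 0, "hand": 15}])

```text
time: 32.08
eef_pos: [533.2, 23.9, 243.5]
ee_rot: [1.987, 2.268, -0.162]
wrist_force: [-1.4, 0.6, 0.1]
finger_gap: 22.9
```

```bash
cat > tilt.py <<'E'
from h import *
import sys
s,R=info();fn=sys.argv[1];shot('wrist',fn);L=load(fn);P=cloud(L)
cv2.imwrite('pics/%sc.png'%fn,cv2.resize(L['p'][100:300,220:420],None,fx=3,fy=3,interpolation=cv2.INTER_CUBIC))
yd=np.array([-.1323,.9912,0]);
B=s['eef_pos']+170*R[:,2];print('tool tilt a',np.arctan2(-R[:,2]@yd,-R[2,2]),'side',R[:,2]@[.9912,.1323,0],'base origin',B.round(2))
b=B-np.array([536.6,-5.6,0]);print('offset stand x',b@[.9912,.1323,0],'y',b@yd)
T=(P-s['eef_pos'])@R
m=(T[...,2]>148)&(T[...,2]<163);m[:,:270]=0;m[:,370:]=0;m[:100]=0;m[250:]=0
q=T[m];q=q[abs(q[:,2]-np.median(q[:,2]))<4];k=np.linalg.lstsq(np.c_[q[:,:2],np.ones(len(q))],q[:,2],rcond=None)[0];print('bar in tool slope',k.round(3),'xmax',np.percentile(q[:,0],99).round(2))
a=np.arctan2(-R[:,2]@yd,-R[2,2])
# press estimate: plane normal distance from stud axis
nrm=np.array([np.sin(a),np.cos(a)]);by=b@yd; # point on base plane
# axis z s.t. distance=30
zc=B[2]-(30-by*nrm[0])/nrm[1];print('press est mm',50-zc)
E
python3 tilt.py w23
```

```text
t 32.08 tcp [533.2  23.9 243.5] F [-1.4  0.6  0.1] M [ 0.19  0.19 -0.04] gap 22.9 j [-0.09  0.03  1.98 -0.18  1.1  -0.14]
xax [-0.13   0.978 -0.162] yax [ 0.991  0.132 -0.   ] zax [ 0.021 -0.16  -0.987]
tool tilt a 0.16246445079852925 side -0.00058614311633522 base origin [536.78  -3.36  75.73]
offset stand x 0.4744877981541844 y 2.1933836951799535
bar in tool slope [1.40000e-02 4.00000e-03 1.56082e+02] xmax 37.26
press est mm 4.3058640087458
```

View pics/w23c.png

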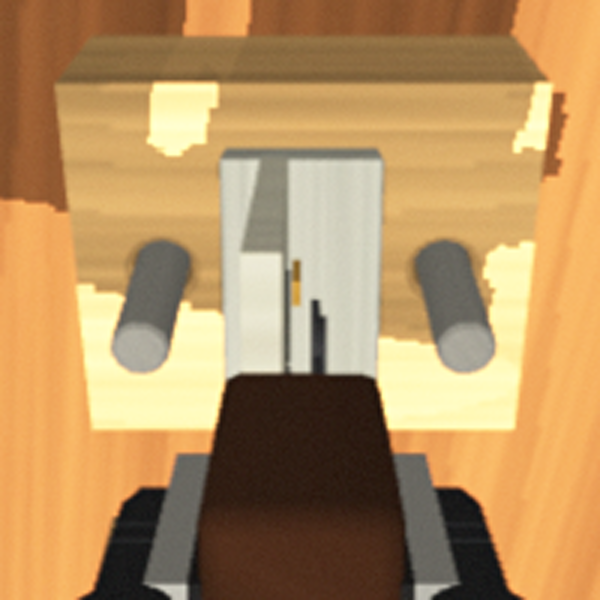

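Request:
carry_out(plan=[{"x": 5.0, "y": 0, "z": 0, "rx": 0, "ry": -1.7, "rz": 0, "hand": 15}, {"x": 4.7, "y": 0, "z": 0, "rx": 0, "ry": -1.6, "rz": 0, "hand": 15}, {"x": 0, "y": 0, "z": 0, "rx": 0, "ry": 0, "rz": 0, "hand": 15}, {"x": 0, "y": 0, "z": 0, "rx": 0, "ry": 0, "rz": 0, "hand": 15}, {"x": 0, "y": 0, "z": 0, "rx": 0, "ry": 0, "rz": 0, "hand": 15}, {"x": 0, "y": 0, "z": 0, "rx": 0, "ry": 0, "rz": 0, "hand": 15}, {"x": 0, "y": 0, "z": 0, "rx": 0, "ry": 0, "rz": 0, "hand": 15}, {"x": 0, "y": 0, "z": 0, "rx": 0, "ry": 0, "rz": 0, "hand": 15}, {"x": 0, "y": 0, "z": 0, "rx": 0, "ry": 0, "rz": 0, "hand": 15}, {"x": 0, "y": 0, "z": 0, "rx": 0, "ry": 0, "rz": 0, "hand": 15}, {"x": 0, "y": 0, "z": 0, "rx": 0, "ry": 0, "rz": 0, "hand": 15}, {"x": 0, "y": 0, "z": 0, "rx": 0, "ry": 0, "rz": 0, "hand": 15}])

```text
time: 33.62
eef_pos: [532.0, 33.2, 241.7]
ee_rot: [1.956, 2.233, -0.217]
wrist_force: [-0.6, 2.0, 0.8]
finger_gap: 23.2
```

```bash
python3 tilt.py w24; python3 -c "
from h import *
L=load('w24');cv2.imwrite('pics/w24d.png',cv2.resize(L['p'][150:230,290:350],None,fx=7.5,fy=7.5,interpolation=cv2.INTER_CUBIC))
L=load('w16')"
```

```text
t 33.62 tcp [532.   33.2 241.7] F [-0.6  2.   0.8] M [ 0.7   0.08 -0.04] gap 23.2 j [-0.06  0.04  1.99 -0.24  1.09 -0.08]
xax [-0.128  0.967 -0.218] yax [ 0.991  0.131 -0.001] zax [ 0.028 -0.217 -0.976]
tool tilt a 0.22020211705985449 side -0.0007545815690317738 base origin [536.77  -3.6   75.85]
offset stand x 0.4316456736937143 y 1.9649171336978186
bar in tool slope [1.30000e-02 2.00000e-03 1.56144e+02] xmax 37.47
press est mm 4.450311672592839
```

View pics/w24d.png

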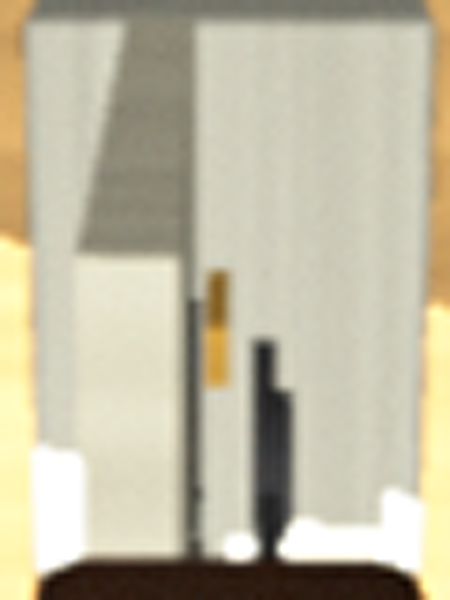

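View pics/w24c.png

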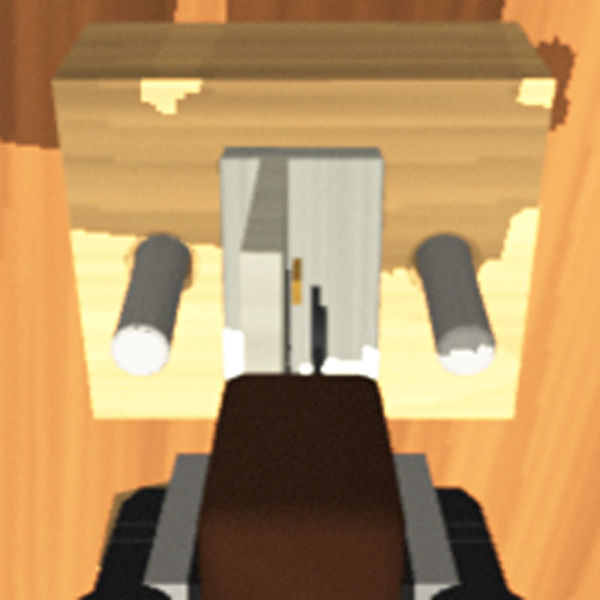

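Compute the pointer and tab angles from this view as a direct check. The tab's corners are at crop (217,270/328/385) and the pointer tip at (263,342).

```bash
cat > ang.py <<'E'
from h import *
from scipy.optimize import brentq
def angles(fn,eef,rot,pts,x0,zb=170.):
    L=load(fn);R=Ro.from_rotvec(rot).as_matrix();o,d=ray(L,[p[0] for p in pts]);o=R.T@(o-eef);d=d@R
    for (uv,r,tn,nm),v in zip(pts,d):
        def f(a):
            yg=r*np.sin(a)+tn*np.cos(a);zg=84-r*np.cos(a)+tn*np.sin(a);z=zb-zg
            return o[0]+v[0]*(z-o[2])/v[2]-x0-yg
        print(fn,nm,round(brentq(f,-.5,.6),3))
c=lambda x,y:(290+x/7.5-.4,150+y/7.5-.4)
s=arm.state()
for x0 in(-2.4,-1.5):
    angles('w24',s['eef_pos'],s['ee_rot'],[(c(217,270),65,3,'tab outer+'),(c(217,328),55,3,'tab inner+'),(c(217,386),55,-3,'tab inner-'),(c(263,341),60,0.5,'tip')],x0)
e=lambda x,y:(270+x/6-.4,140+y/6-.4)
for x0 in(-2.4,-1.5):
    angles('w16',np.array([463.5,303.9,170.6]),np.array([-1.863,-2.529,-.007]),[(e(294,280),65,3,'tab outer+'),(e(294,322),55,3,'tab inner+'),(e(294,371),55,-3,'tab inner-'),(e(332,446),60,.5,'tip')],x0)
E
python3 ang.py; python3 tilt.py w25
```

```text
w24 tab outer+ 0.258
w24 tab inner+ 0.263
w24 tab inner- 0.267
w24 tip 0.231
w24 tab outer+ 0.242
w24 tab inner+ 0.244
w24 tab inner- 0.249
w24 tip 0.214
w16 tab outer+ 0.254
w16 tab inner+ 0.269
w16 tab inner- 0.267
w16 tip 0.008
w16 tab outer+ 0.238
w16 tab inner+ 0.25
w16 tab inner- 0.25
w16 tip -0.007
t 33.67 tcp [531.9  33.2 241.7] F [-0.6  2.   0.6] M [ 0.66  0.13 -0.03] gap 23.5 j [-0.06  0.04  1.99 -0.24  1.09 -0.08]
xax [-0.128  0.967 -0.218] yax [ 0.991  0.131 -0.001] zax [ 0.028 -0.217 -0.976]
tool tilt a 0.22019071870787932 side -0.0008327794445618514 base origin [536.72  -3.6   75.84]
offset stand x 0.3833277658661211 y 1.965195902903564
bar in tool slope [1.2000e-02 4.0000e-03 1.5613e+02] xmax 37.45
press est mm 4.466778680999063
```

```bash
python3 - <<'E'
from h import *
A=load('w14');B=load('w16')
def tri(a,b):
    oa,da=ray(A,[a]);ob,db=ray(B,[b]);da=da[0]/np.linalg.norm(da[0]);db=db[0]/np.linalg.norm(db[0])
    s=np.linalg.lstsq(np.c_[da,-db],ob-oa,rcond=None)[0];p,q=oa+da*s[0],ob+db*s[1];return (p+q)/2,q-p
yw=np.radians(17.2);n=np.array([np.cos(yw),np.sin(yw),0]);t=np.array([-np.sin(yw),np.cos(yw),0]);c=np.array([460.94,298.86,0])
w=lambda x,y:(140+x/5-.4,90+y/5-.4)
e=lambda x,y:(270+x/6-.4,140+y/6-.4)
P={}
for k,a,b in[('outer+',w(212,104),e(301,281)),('inner+',w(210,161),e(301,322)),('inner-',w(260,165),e(301,371)),('tip+',w(338,159),e(332,446)),('tipmid',w(345,159),e(332,446)),('dialBL?',w(62,65),e(275,75))]:
    p,g=tri(a,b);P[k]=p;print(k,'off',round((p-c)@n,1),'t',round((p-c)@t,2),'z',round(p[2],2),'gap n,t,z',((g@n).round(2),(g@t).round(2),g[2].round(2)))
tip=P['tipmid']
m=(P['outer+']+P['inner-'])/2
for k,q in(('center',m),):
    y=(q-tip)@t;dz=q[2]-(tip[2]+60);print('center rel pivot',y,dz,'angle',np.arctan2(y,-dz),'r',np.hypot(y,dz))
# dial width in w14
o,d=ray(A,[(132.5,110),(274,104),(113,200),(256,232)])
p=o+d*(((c-o)@n)/(d@n))[:,None];print('?',((p-c)@t).round(1),p[:,2].round(1))
E
```

```text
outer+ off 2.8 t 19.93 z 17.73 gap n,t,z (np.float64(-0.01), np.float64(-0.02), np.float64(0.0))
inner+ off 2.8 t 18.2 z 27.5 gap n,t,z (np.float64(-0.05), np.float64(-0.13), np.float64(0.04))
inner- off 2.9 t 12.23 z 25.9 gap n,t,z (np.float64(-0.06), np.float64(-0.18), np.float64(0.06))
tip+ off 6.3 t 2.99 z 24.21 gap n,t,z (np.float64(-0.05), np.float64(-0.15), np.float64(0.05))
tipmid off 6.2 t 2.44 z 23.6 gap n,t,z (np.float64(0.15), np.float64(0.44), np.float64(-0.16))
dialBL? off -0.6 t 40.54 z 14.41 gap n,t,z (np.float64(1.16), np.float64(3.22), np.float64(-0.58))
center rel pivot 13.642650276835607 -61.79086821298461 angle 0.21730130929951116 r 63.27901153692648
? [ 47.5 -41.9  40.3 -38.8] [ 26.4 -18.1  91.7  95.1]
```

Triangulating the front and end views (gaps under 0.5 mm) puts the tab at about 0.218–0.23 rad, its corner orientation agreeing. The pointer now reads about 0.223. One last overall look before handing in.

```bash
python3 - <<'E'
from h import *
info();shot('side','s9')
cv2.imwrite('pics/s9c.png',cv2.resize(load('s9')['p'][130:370,190:470],None,fx=2.5,fy=2.5,interpolation=cv2.INTER_CUBIC))
E
```

```text
t 33.73 tcp [532.   33.2 241.7] F [-1.2  1.9  0.2] M [0.71 0.12 0.03] gap 23.2 j [-0.06  0.04  1.99 -0.24  1.09 -0.08]
xax [-0.128  0.967 -0.218] yax [ 0.991  0.131 -0.001] zax [ 0.028 -0.217 -0.976]
```

View pics/s9c.png

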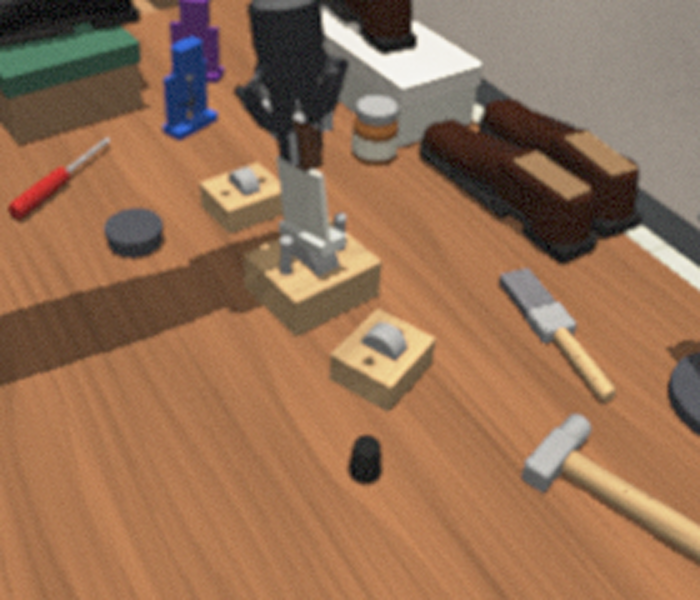

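The side view shows the gauge tilted on the stud, between the two standing dowels at crop (287,250) and (340,235). Nothing else appears disturbed. Handing in.

```bash
python3 -c "
from h import *
print(arm.close_job())"
```

```text
the job is handed in; nothing more can be done
None
```

I handed the job in at about 34 s of the 72 s allowed. Both dowels are in the bores of the largest stand. The gauge is held on the stud, pressed lightly and tipped towards its tab.

**Last checks:**
- **Dowels:** both tops measured at z = 93 mm, which is full depth.
- **Centring:** the gauge sat within about 0.5 mm of centre between the dowels before rocking. It was square to the stand.
- **Press:** the stud gives about 4.5 mm by pose, and the force change agrees. That is inside the 3 to 8 mm range.
- **Stillness:** the pose was unchanged over the last readings.
- **Bystanders:** nothing else looked moved in the last side view.

**Doubtful check:** I could not see the pointer on the tab face-on at the end, because the dial faces away from the arm.
- The pointer reads about 0.223 rad, from the tool's tilt and an edge-on wrist view.
- For the tab, the estimates did not all agree. Triangulating two views gave about 0.218, and the face-on view gave 0.233.
- A cruder edge-on reading gave about 0.255. I gave it less weight because it assumed the tab's centre is exactly 60 mm from the pivot, and I measured about 63 mm.

On the two better estimates the pointer is within about 0.01 rad, or 0.6 mm, of the tab's middle. If 0.255 were the true value it would be about 2 mm off, still over the 6 mm tab.

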